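# Hold the die-cast box home on the drilling board

### The arm

A 7-joint arm with a two-finger parallel gripper is mounted at the origin on the work surface. World frame = base frame: x ahead of the robot, y to its left, z up, the work surface at z = 0. Lengths are in m, angles in rad, forces in N, time in s.
With the tool pointing down it reaches from about 0.425 to 0.925 m from the base axis. Payload 6.8 kg.
Tool frame: the origin (TCP) lies at the very end of the fingers, on their centre line; the grasp point (between the pads) lies 19 mm behind it; y points along the fingers, x is the direction in which the jaws open and shut, and the axes are right-handed (so a half turn about y gives the same grasp; the last joint's range is limited). The gripper opens to 85 mm and grips with 20 to 120 N. Pads are 22 mm wide; open, the fingers measure 114 mm over their backs; the gripper's body (76 mm by 85 mm) begins 54 mm behind the grasp point. The pads swing forward as they close: fully open they stand 13 mm farther back than shut.
Start: joints at [-1.304, 0.477, 0.022, 1.555, -0.011, 1.109, -0.083], TCP at [0.247, 0.628, 0.231] pointing down, gripper open.
Joint ranges: [-2.96, 2.96], [-0.34, 2.1], [-1.41, 1.46], [0.24, 2.44], [-1.37, 4.51], [0.17, 1.92], [-2.96, 2.96]. Speed limits (rad/s): [2.39, 2.39, 3.14, 3.14, 3.14, 3.14, 3.14].

### API

Orientations are given as a 3x3 rotation matrix whose columns are the frame's x, y, z axes.
In Python, from bench import arm, vision gives the robot as it stands.
- The arm moves only by the tool play_rows, never from a script. Its argument "series" is a list that holds one entry, the list of rows, each a list of 5 numbers: the finger opening in mm, from 0 to 85.4, then the shift along the tool's x, y, z in mm, then the turn about the tool's y in rad. In form: [[[jaw, x, y, z, yaw], ...]]. A call has 1 to 8 rows; each row shifts and turns the pose as measured when the row begins, along the tool's axes as they then stand; what a row does not reach is not made up. A row lasts 1/10 s, in which the tool goes at most 50 mm and 8.59 degrees, less where a joint would pass 70% of its speed; a pose out of reach is approached as far as the arm can. A call with a gripper value outside its range is refused whole. The fingers move at their own pace and stop on an object; "force" is the grip in N (left out, the last holds). Time passes only in rows, so rows that do not move let the fingers close. It gives the time, the measured TCP pose, the force and the opening at its end, in the units of the state.
- arm.get_state(): the state, without advancing time (a new reading comes with each control period).
- vision.snapshot(name): name is "scene" or "top"; returns a dict with "pixels" (384x512x3 uint8, red, green, blue), "depth" (384x512 float32, m along the optical axis (not along the pixel's ray), 0 where there is no reading), "vertical_fov" (degrees; the focal length in pixels is half the picture's height over the tangent of half this angle, whatever the lens; pixels are square), "cx", "cy" (the principal point, pixels), "distortion" ([k1, k2, p1, p2, k3] as OpenCV has them; the pictures are not rectified), "camera_from_world" (4x4, takes a point from world to camera coordinates). Camera axes: x right, y down, z forward; pixel columns grow to the right and rows downward; lengths in m; the calibration is good to about 2 mm. A picture is of the moment at which its call begins.
- arm.hand_in(): hands the job in, once; it reports no verdict.
The state is a dict: "clock": time; "joint_pos": joint angles; "qd": joint speeds; "effort": joint torques, N m; "tool_pos": TCP position; "orientation": TCP orientation; "ft_force": force on the tool from outside, world axes, zero at the start; "moment": the same for the moment, N m; "gripper_width": finger opening in m.
Only numpy, scipy, OpenCV 4.12 (cv2) and the standard library are available. Lean on these libraries where they do the work, as an engineer would, in place of code of your own. Each camera call takes 0.05 s, during which the arm holds its last target.

### The job

I am about to drill this die-cast box and need a third hand: lift its loose lid off by the handle and set it down flat on the black rubber mat, without dropping it. Then slide the open box home into the corner of the drilling board, flush along the fence and up against the stop block, and hold it there with one slanting push of the fingers that presses it firmly against the fence (about 15 N) and down on the board (about 10 N) at once. Finish while still pressing; do not let go, and leave the other things on the bench where they are.

Things in the scene. Friction and masses are not known exactly. Their poses are not given: they have to be found in the camera images.
- board: drilling board: plywood deck 240 (x) x 340 (y) x 18 mm high, screwed down to the bench (immovable). Origin: centre of its underside, on the bench. Its x axis points away from the robot, square to the fence; y points left along the fence. It stands on the left or the right half of the bench, turned up to 0.25 rad
- fence: aluminium angle fence, 340 mm long, 30 mm high, 5 mm thick, screwed on the board's deck (immovable). Origin: on its working face (it looks along -x, to the robot) at mid-length and deck height, 18 mm above the bench, 80 mm ahead (+x) of the board's centre; axes parallel to the board's. Behind it a flat foot runs 40 mm along +x
- stop: steel stop block clamped over the fence with a black thumbscrew at its left part (immovable; its place along the fence varies), 50 mm (x, in front of the fence) x 36 mm (y), 36 mm high over the deck. Origin: at deck height where its working face (flat, looks along -y, to the right) meets the fence's working face; axes parallel to the board's
- box_center (a point): open die-cast aluminium box, about 350 g, outside 90 (x) x 140 (y) x 36 mm high, standing on the deck 60 to 90 mm short of its home at the fence and to the right of the stop, turned up to 0.3 rad. This point is its centre, half-way up (18 mm over the deck); its long side y runs along the fence when home. Home, this point lies 45 mm from the fence's face and 70 mm from the stop's face
- box: the same box; origin at the centre of its underside. Walls and floor are 4 mm thick, with a screw pillar 9 mm across in each inner corner, otherwise empty: the inner floor is 82 x 132 mm, 4 mm above the deck. It slides easily: friction about 0.35 on the deck, 0.25 on fence and stop
- lid_handle (a point): middle of the bow handle on the box's loose lid (lid plate 90 x 140 x 4 mm, about 130 g, not screwed down): a level bar 10 mm thick (x), 10 mm high, 84 mm long (along y) on two legs at its ends. This point is the bar's centre, 24 mm above the plate's top face and 32 mm above the lowest part of the lid
- lid: the same lid; origin 32 mm below the middle of the handle bar, at the bottom of a 4 mm locating lip under the plate that sits inside the box's rim with 2 mm play (lift straight up 10 mm or more to clear it); z points up through the handle. Laid flat it rests on that lip
- mat_free (a point): centre of the free near part of the black rubber mat, on its top face, 3 mm above the bench; 45 mm nearer the robot (-x) than the mat's centre; axes along the mat's sides. Two bystanders stand at the mat's far corners, their near edges 100 mm or more beyond this point along x
- mat: black rubber mat 240 (x) x 280 (y) x 3 mm, fixed flat on the half of the bench that the board leaves free; origin at the centre of its underside
- heatsink: bystander: black finned heat sink 40 x 60 x 28 mm standing at the far left corner of the mat
- spool: bystander: reel of solder wire, 54 mm across, 40 mm high, standing at the far right corner of the mat
- punch: bystander: automatic centre punch, a steel rod 111 mm long, 12 mm thick, lying on the board's deck by its right-hand edge, along the board's x
- meter: bystander: handheld multimeter lying face up at the far side of the bench, left of the middle, 170 x 80 x 48 mm
- screwdriver: bystander: screwdriver lying at the left of the bench
- pliers: bystander: needle-nose pliers lying at the far side of the bench, right of the middle, 175 mm long, 12 mm high
- dish: bystander: shallow plastic dish of machine screws 80 x 110 x 22 mm at the right of the bench

How it is judged:
By the outcome, as a careful person would: the job done as asked, in the order asked, and still so for the second after the job is handed in, while the arm keeps its last pose, push and grip.
It also fails if it takes over 61 s, if anything falls off the work surface, if the arm or the gripper's body presses on something with over 40 N, if the wrist force passes 120 N, or if a joint passes its speed limit or range.

## Working session

There is one attempt and no reset: what is moved stays moved. The work goes in short steps, Python scripts to look and compute and a tool call to move; the robot and the scene stay as the last step left them, time stands still between calls to the robot, and variables do not carry over. Pictures are saved under pics/ and viewed, and the job is handed in when it is done.

Besides the shell and the picture viewer there is one more tool, called after "Emit:" by a JSON object that holds its "name" and its "arguments". play_rows: Moves the arm, as the interface text tells. Its arguments: {"type":"object","properties":{"series":{"type":"array"},"force":{"type":"number"}},"required":["series"]}

```bash
ls; mkdir -p pics
cat > h.py <<'E'
import numpy as np, cv2
from bench import arm, vision
def K(s):
    f=384/2/np.tan(np.radians(s["vertical_fov"])/2)
    return np.array([[f,0,s["cx"]],[0,f,s["cy"]],[0,0,1.]])
def ray(s,uv):
    uv=np.asarray(uv,float).reshape(-1,1,2)
    n=cv2.undistortPoints(uv,K(s),np.array(s["distortion"],float)).reshape(-1,2)
    T=np.array(s["camera_from_world"]);R=T[:3,:3];c=-R.T@T[:3,3]
    d=np.c_[n,np.ones(len(n))]@R
    return c,d
def onz(s,uv,z):
    c,d=ray(s,uv); return c+d*((z-c[2])/d[:,2])[:,None]
def cloud(s):
    v,u=np.mgrid[0:384,0:512]
    c,d=ray(s,np.c_[u.ravel(),v.ravel()])
    return (c+d*s["depth"].ravel()[:,None]).reshape(384,512,3)
def proj(s,P):
    T=np.array(s["camera_from_world"]);r=cv2.Rodrigues(T[:3,:3])[0]
    return cv2.projectPoints(np.asarray(P,float).reshape(-1,1,3),r,T[:3,3],K(s),np.array(s["distortion"],float))[0].reshape(-1,2)
def snap(n,f):
    s=vision.snapshot(n); cv2.imwrite(f,np.ascontiguousarray(s["pixels"][:,:,::-1])); return s
E
python3 - <<'E'
from h import *
import pickle
for n in("scene","top"):
    s=snap(n,f"pics/{n}0.png"); pickle.dump(s,open(f"{n}0.pkl","wb"))
    print(n,s["vertical_fov"],s["cx"],s["cy"],s["distortion"],np.round(s["camera_from_world"],3).tolist())
st=arm.get_state();print({k:np.round(v,3).tolist() for k,v in st.items()})
E
```

```text
pics
scene 50.84085774144088 259.79460010205906 190.05925979081906 [-0.02625045  0.          0.          0.          0.        ] [[-0.343, 0.939, 0.016, 0.188], [0.609, 0.235, -0.757, -0.287], [-0.715, -0.25, -0.653, 1.803], [0.0, 0.0, 0.0, 1.0]]
top 55.6716921218805 252.2185857701147 189.14853315117725 [-0.05184025  0.          0.          0.          0.        ] [[0.014, -1.0, -0.006, -0.02], [-0.991, -0.013, -0.132, 0.578], [0.131, 0.008, -0.991, 1.003], [0.0, 0.0, 0.0, 1.0]]
{'clock': 0.1, 'joint_pos': [-1.304, 0.478, 0.022, 1.556, -0.011, 1.109, -0.083], 'qd': [0.001, -0.002, 0.0, -0.002, 0.0, 0.0, 0.001], 'effort': [0.004, -59.776, 1.613, -28.195, 0.013, 0.005, -0.0], 'tool_pos': [0.247, 0.628, 0.23], 'orientation': [[0.366, -0.0, -0.931], [0.931, -0.002, 0.366], [-0.002, -1.0, -0.0]], 'ft_force': [0.579, 0.737, -0.31], 'moment': [-0.02, 0.032, -0.013], 'gripper_width': 0.085}
```

View pics/scene0.png

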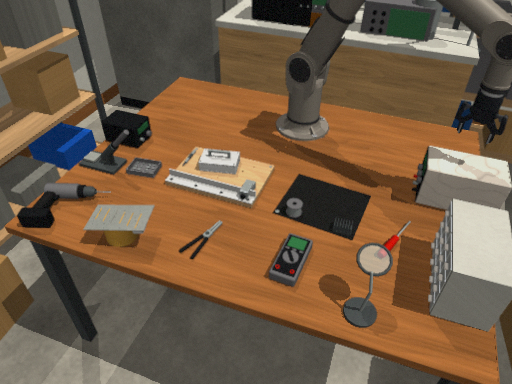

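View pics/top0.png

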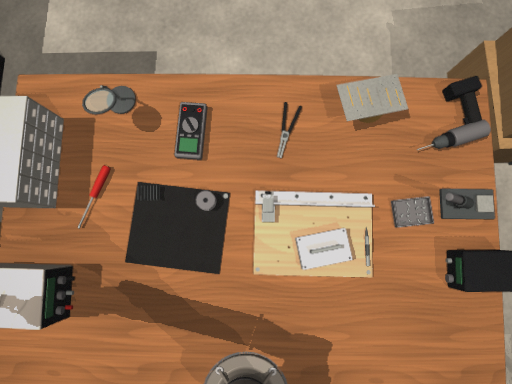

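The top view shows the board on the right (about 254–373, 192–277), with the lidded box at (324,249), the stop at (268,207) and the punch at (367,246). The mat is on the left at (178,228), with the heatsink at (150,192) and the spool at (206,200).

Run:
```python
from h import *
import pickle
s=pickle.load(open("top0.pkl","rb"));im=s["pixels"][:,:,::-1].copy()
c=im[180:285,245:380];cv2.imwrite("pics/boardz.png",cv2.resize(c,None,fx=5.5,fy=5.5,interpolation=cv2.INTER_CUBIC))
P=cloud(s)
for uv in [(324,249),(305,245),(350,262),(310,200),(280,260),(268,212),(268,200),(180,240),(130,300)]:print(uv,np.round(P[uv[1],uv[0]],4))
hsv=cv2.cvtColor(im,cv2.COLOR_BGR2HSV)
# mat: dark
g=cv2.cvtColor(im,cv2.COLOR_BGR2GRAY)
m=((g<50)).astype(np.uint8);m[:, :110]=0;m[:,245:]=0;m[:175]=0;m[280:]=0
cs=max(cv2.findContours(m,0,2)[0],key=cv2.contourArea)
r=cv2.minAreaRect(cs);b=cv2.boxPoints(r);print("mat px",r);W=onz(s,b,.003);print(np.round(W,3),np.linalg.norm(np.diff(W,axis=0),axis=1))
# lid plate by height
for lo,hi in((.052,.066),(.075,.095),(.045,.05),(.05,.058)):
  z=P[:,:,2];mm=((z>lo)&(z<hi)).astype(np.uint8);mm[:, :245]=0;mm[:,380:]=0;mm[:180]=0;mm[285:]=0
  for cc in cv2.findContours(mm,0,2)[0]:
    if cv2.contourArea(cc)>15:
      r=cv2.minAreaRect(cc);print(lo,hi,r)
```

```text
(324, 249) [ 0.4129 -0.2076  0.0853]
(305, 245) [ 0.4224 -0.1609  0.0542]
(350, 262) [ 0.3753 -0.2932  0.0233]
(310, 200) [ 0.5509 -0.1802  0.023 ]
(280, 260) [ 0.3783 -0.0946  0.0165]
(268, 212) [ 0.5127 -0.0579  0.0499]
(268, 200) [ 0.546  -0.0574  0.0556]
(180, 240) [0.4305 0.1964 0.0034]
(130, 300) [0.2557 0.3363 0.0006]
mat px ((177.19696044921875, 227.06369018554688), (94.20331573486328, 81.71578216552734), 7.305758953094482)
[[0.365 0.355 0.003]
 [0.604 0.337 0.003]
 [0.572 0.056 0.003]
 [0.336 0.081 0.003]] [0.23999033 0.28279164 0.23717844]
0.052 0.066 ((324.1113586425781, 248.4766845703125), (32.34561538696289, 50.28252410888672), 78.17852020263672)
0.052 0.066 ((268.0, 203.0), (10.0, 18.0), 0.0)
0.075 0.095 ((325.5577087402344, 248.28848266601562), (3.9223227500915527, 30.005769729614258), 78.69007110595703)
0.045 0.05 ((268.0, 215.5), (11.0, 12.0), 90.0)
0.045 0.05 ((324.0, 204.5), (3.0, 100.0), 90.0)
0.05 0.058 ((345.0000305175781, 249.5), (21.3431339263916, 9.45888900756836), 75.96376037597656)
0.05 0.058 ((323.712158203125, 248.51828002929688), (32.143192291259766, 49.96879196166992), 78.2317123413086)
0.05 0.058 ((268.5, 203.0), (18.0, 11.0), 90.0)
```

View pics/boardz.png

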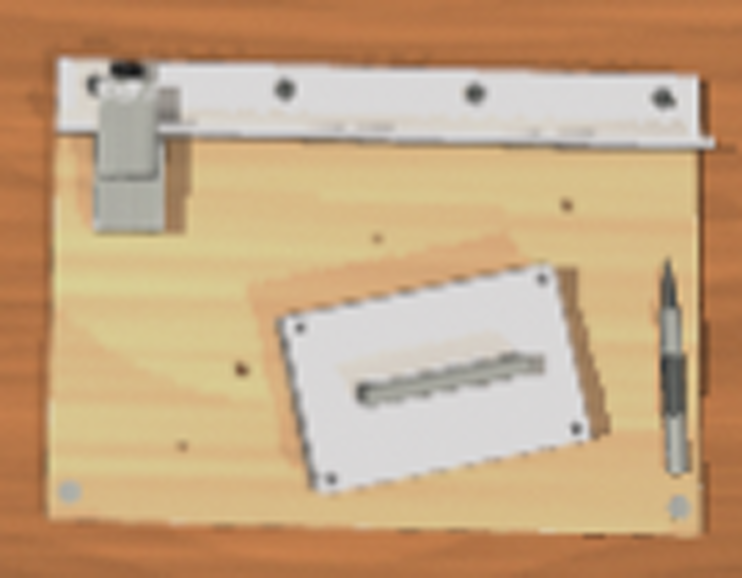

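```bash
cat > m.py <<'E'
from h import *
import pickle
s=pickle.load(open("top0.pkl","rb"))
def px(a): a=np.array(a,float); return (a+.5)/5.5-.5+[245,180]
lid=onz(s,px([[283,318],[553,265],[590,437],[317,491]]),.058)
print("lid",np.round(lid,4).tolist(),lid.mean(0),np.linalg.norm(np.roll(lid,-1,0)-lid,axis=1))
d=(lid[0]-lid[1])+(lid[3]-lid[2]);print("lid long-axis angle from y",np.arctan2(-d[0],d[1]))
h=onz(s,px([[360,395],[545,362]]),.087);print("handle",h,h.mean(0),np.linalg.norm(h[0]-h[1]))
f=onz(s,px([[165,134.5],[710,148]]),.048);d=f[0]-f[1];print("fence",f,np.arctan2(-d[0],d[1]))
b=onz(s,px([[60,58],[699,75],[703,535],[49,518]]),.018);print("board",np.round(b,4).tolist(),np.linalg.norm(np.roll(b,-1,0)-b,axis=1))
st=onz(s,px([[95,180],[95,231],[164,231],[164,180]]),.054);print("stop",st)
z=pickle.load(open("scene0.pkl","rb"))
im=z["pixels"][:,:,::-1].copy()
cv2.imwrite("pics/sc.png",cv2.resize(im[140:240,150:380],None,fx=3.4,fy=3.4,interpolation=cv2.INTER_CUBIC))
cv2.imwrite("pics/sc2.png",cv2.resize(im[140:210,155:280],None,fx=6.4,fy=6.4,interpolation=cv2.INTER_CUBIC))
print(proj(z,lid),proj(z,h))
E
python3 m.py
```

```text
lid [[0.4429, -0.1357, 0.058], [0.471, -0.2722, 0.058], [0.3855, -0.2895, 0.058], [0.3576, -0.1527, 0.058]] [ 0.41426013 -0.21251567  0.058     ] [0.13938087 0.08723936 0.13963791 0.0870019 ]
lid long-axis angle from y 0.20234582699361836
handle [[ 0.40614885 -0.16987067  0.087     ]
 [ 0.42302496 -0.26033887  0.087     ]] [ 0.4145869  -0.21510477  0.087     ] 0.09202879243300827
fence [[ 0.53556761 -0.07636432  0.048     ]
 [ 0.53213354 -0.35702897  0.048     ]] -0.012234878020784686
board [[0.5783, -0.022, 0.018], [0.5737, -0.3621, 0.018], [0.3337, -0.3582, 0.018], [0.3387, -0.0195, 0.018]] [0.3401087  0.24005728 0.33879711 0.23960717]
stop [[ 0.51132658 -0.04059853  0.054     ]
 [ 0.48545693 -0.04087649  0.054     ]
 [ 0.48592377 -0.07584383  0.054     ]
 [ 0.51179333 -0.07567624  0.054     ]]
[[235.22186986 164.62250363]
 [198.27209261 160.82409724]
 [204.24555355 147.53755033]
 [239.7427635  151.09162195]] [[230.36245466 150.7732819 ]
 [206.29544973 148.11220923]]
```

View pics/sc2.png

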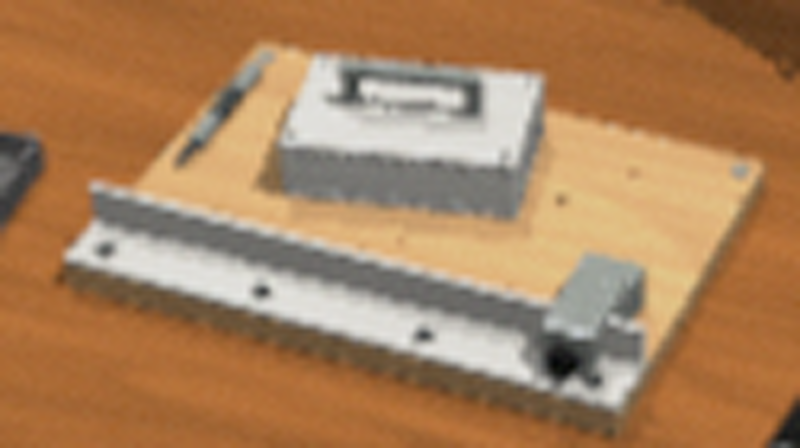

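```bash
cat > plan.py <<'E'
from h import *
import sys
# waypoints: x,y,z,ang,nrows ; prints shift rows in tool axes
def cur():
    st=arm.get_state();R=np.array(st["orientation"]);p=np.array(st["tool_pos"])
    print("t",round(st["clock"],2),"p",np.round(p*1000,1),"ang",round(np.arctan2(R[1,0],R[0,0]),3),"tilt",np.round(R[2],3),"F",np.round(st["ft_force"],1),"M",np.round(st["moment"],2),"w",round(st["gripper_width"]*1000,1),"q",np.round(st["joint_pos"],2))
    return p,np.arctan2(R[1,0],R[0,0])
def plan(wps,jaw):
    p,a=cur();out=[]
    for x,y,z,an,n in wps:
        q=np.array([x,y,z])
        for i in range(n):
            dp=(q-p)/(n-i);da=(an-a)/(n-i)
            X=np.array([np.cos(a),np.sin(a),0]);Z=np.cross(X,[0,0,-1.])
            r=[jaw]+[round(float(v)*1000) for v in (dp@X,-dp[2],dp@Z)]+[round(float(-da),3)]
            out.append(r);p=p+dp;a=a+da
    for i in range(0,len(out),8):print(out[i:i+8])
E
python3 -c "
from plan import *
plan([(.45,.42,.23,.95,7),(.52,.0,.22,.5,9),(.4146,-.2125,.16,.2,8)],45)"
```

```text
t 0.1 p [246.9 627.6 230.4] ang 1.196 tilt [-0.002 -1.    -0.   ] F [ 0.6  0.7 -0.3] M [-0.02  0.03 -0.01] w 85.1 q [-1.3   0.48  0.02  1.56 -0.01  1.11 -0.08]
[[45, -17, 0, -38, 0.035], [45, -16, 0, -38, 0.035], [45, -14, 0, -39, 0.035], [45, -13, 0, -39, 0.035], [45, -12, 0, -40, 0.035], [45, -10, 0, -40, 0.035], [45, -9, 0, -41, 0.035], [45, -33, 1, -33, 0.05]]
[[45, -32, 1, -35, 0.05], [45, -30, 1, -37, 0.05], [45, -28, 1, -38, 0.05], [45, -26, 1, -39, 0.05], [45, -24, 1, -41, 0.05], [45, -22, 1, -42, 0.05], [45, -20, 1, -43, 0.05], [45, -18, 1, -44, 0.05]]
[[45, -24, 8, -17, 0.037], [45, -24, 7, -18, 0.037], [45, -23, 7, -19, 0.038], [45, -22, 7, -20, 0.038], [45, -21, 7, -20, 0.038], [45, -21, 7, -21, 0.037], [45, -20, 7, -22, 0.038], [45, -19, 7, -23, 0.038]]
```

Emit:
{"name": "play_rows", "arguments": {"series": [[[45,-17,0,-38,0.035],[45,-16,0,-38,0.035],[45,-14,0,-39,0.035],[45,-13,0,-39,0.035],[45,-12,0,-40,0.035],[45,-10,0,-40,0.035],[45,-9,0,-41,0.035],[45,-33,1,-33,0.05]]], "force": 40}}

```text
clock: 0.9
tool_pos: [0.4577, 0.371, 0.2247]
orientation: [[0.617, -0.006, -0.787], [0.787, -0.003, 0.617], [-0.006, -1.0, 0.003]]
ft_force: [0.4, -0.1, 0.6]
gripper_width: 0.0447
```

Emit:
{"name": "play_rows", "arguments": {"series": [[[45,-32,1,-35,0.05],[45,-30,1,-37,0.05],[45,-28,1,-38,0.05],[45,-26,1,-39,0.05],[45,-24,1,-41,0.05],[45,-22,1,-42,0.05],[45,-20,1,-43,0.05],[45,-18,1,-44,0.05]]]}}

```text
clock: 1.7
tool_pos: [0.5183, -0.0191, 0.2157]
orientation: [[0.883, -0.008, -0.47], [0.47, -0.004, 0.883], [-0.009, -1.0, 0.0]]
ft_force: [1.2, 0.2, 0.7]
gripper_width: 0.0449
```

```bash
python3 -c "
from plan import *
plan([(.4146,-.2125,.16,.2,12),(.4146,-.2125,.12,.2,4)],45)"
```

```text
t 1.7 p [518.3 -19.1 215.7] ang 0.489 tilt [-0.009 -1.     0.   ] F [1.2 0.2 0.7] M [-0.03 -0.05  0.03] w 44.9 q [-0.44  0.25  0.43  1.96 -0.12  0.96  0.53]
[[45, -15, 5, -10, 0.024], [45, -15, 5, -11, 0.024], [45, -15, 5, -11, 0.024], [45, -14, 5, -11, 0.024], [45, -14, 5, -12, 0.024], [45, -14, 5, -12, 0.024], [45, -14, 5, -12, 0.024], [45, -13, 5, -13, 0.024]]
[[45, -13, 5, -13, 0.024], [45, -13, 5, -13, 0.024], [45, -12, 5, -14, 0.024], [45, -12, 5, -14, 0.024], [45, 0, 10, 0, -0.0], [45, 0, 10, 0, -0.0], [45, 0, 10, 0, -0.0], [45, 0, 10, 0, -0.0]]
```

Emit:
{"name": "play_rows", "arguments": {"series": [[[45,-15,5,-10,0.024],[45,-15,5,-11,0.024],[45,-15,5,-11,0.024],[45,-14,5,-11,0.024],[45,-14,5,-12,0.024],[45,-14,5,-12,0.024],[45,-14,5,-12,0.024],[45,-13,5,-13,0.024]]]}}

```text
clock: 2.5
tool_pos: [0.4426, -0.1584, 0.1737]
orientation: [[0.961, -0.008, -0.278], [0.278, -0.004, 0.961], [-0.009, -1.0, -0.002]]
ft_force: [0.5, -0.8, 0.5]
gripper_width: 0.0454
```

Emit:
{"name": "play_rows", "arguments": {"series": [[[45,-13,5,-13,0.024],[45,-13,5,-13,0.024],[45,-12,5,-14,0.024],[45,-12,5,-14,0.024],[45,0,0,0,0]]]}}

```text
clock: 3.0
tool_pos: [0.4012, -0.2309, 0.1521]
orientation: [[0.985, -0.009, -0.171], [0.171, -0.005, 0.985], [-0.01, -1.0, -0.003]]
ft_force: [-0.4, 0.4, -1.0]
gripper_width: 0.0451
```

```bash
python3 -c "
from plan import *
plan([(.4146,-.2125,.11,.2,2),(.4146,-.2125,.065,.2,4)],45)
snap('top','pics/t1.png')"
```

```text
t 3.0 p [ 401.2 -230.9  152.1] ang 0.172 tilt [-0.01  -1.    -0.003] F [-0.4  0.4 -1. ] M [-0.   -0.03  0.02] w 45.1 q [-0.11  0.26  0.58  2.15 -0.19  0.79  0.76]
[[45, 8, 21, 8, -0.014], [45, 8, 21, 8, -0.014], [45, 0, 11, 0, -0.0], [45, 0, 11, 0, -0.0], [45, 0, 11, 0, -0.0], [45, 0, 11, 0, -0.0]]
```

View pics/t1.png

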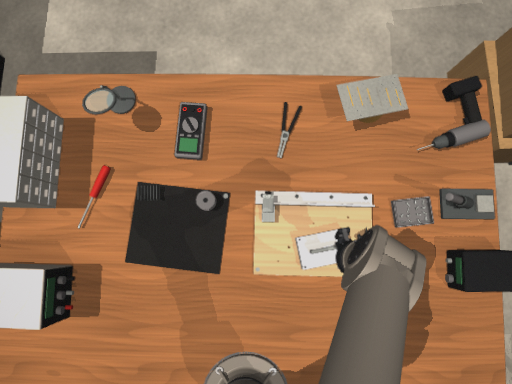

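The gripper is over the lid around (350,250), but it overshot by about 20 mm in y. I'll correct that before descending.

Emit:
{"name": "play_rows", "arguments": {"series": [[[45,8,15,8,-0.014],[45,8,15,8,-0.014],[45,0,5,0,0],[45,0,0,0,0]]]}}

```text
clock: 3.45
tool_pos: [0.4167, -0.2106, 0.1168]
orientation: [[0.979, -0.006, -0.202], [0.202, -0.005, 0.979], [-0.007, -1.0, -0.003]]
ft_force: [-0.4, -0.4, -0.9]
gripper_width: 0.0451
```

```bash
python3 -c "
from plan import *
plan([(.4146,-.2125,.11,.2,1),(.4146,-.2125,.065,.2,5)],45)"
```

```text
t 3.45 p [ 416.7 -210.6  116.8] ang 0.204 tilt [-0.007 -1.    -0.003] F [-0.4 -0.4 -0.9] M [-0.06 -0.03  0.04] w 45.1 q [-0.12  0.33  0.53  2.17 -0.25  0.7   0.79]
[[45, -2, 7, -1, 0.004], [45, 0, 9, 0, -0.0], [45, 0, 9, 0, -0.0], [45, 0, 9, 0, -0.0], [45, 0, 9, 0, -0.0], [45, 0, 9, 0, -0.0]]
```

Emit:
{"name": "play_rows", "arguments": {"series": [[[45,-2,7,-2,0.004],[45,0,9,0,0],[45,0,9,0,0],[45,0,9,0,0],[45,0,8,0,0],[45,0,4,0,0],[45,0,0,0,0]]]}}

```text
clock: 4.15
tool_pos: [0.4149, -0.2145, 0.0679]
orientation: [[0.98, -0.004, -0.196], [0.196, -0.005, 0.98], [-0.005, -1.0, -0.004]]
ft_force: [-0.4, 0.6, -0.7]
gripper_width: 0.0451
```

```bash
python3 -c "
from plan import *
plan([(.4146,-.2125,.065,.2,1)],45)
snap('scene','pics/s2.png')"
```

```text
t 4.15 p [ 414.9 -214.5   67.9] ang 0.198 tilt [-0.005 -1.    -0.004] F [-0.4  0.6 -0.7] M [ 0.02 -0.01 -0.05] w 45.1 q [-0.05  0.42  0.47  2.2  -0.33  0.59  0.86]
[[45, 0, 3, 2, -0.002]]
```

View pics/s2.png

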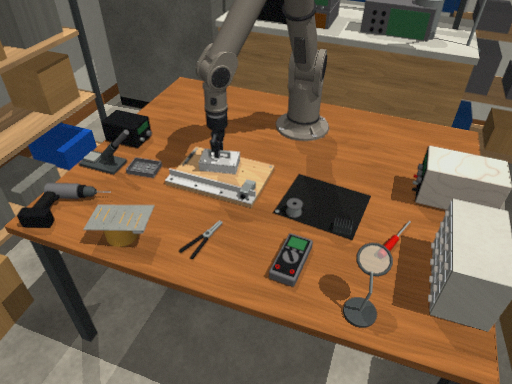

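The fingers straddle the handle at about (218,153). I'll go down 3 mm and close gently.

Emit:
{"name": "play_rows", "arguments": {"series": [[[45,0,3,2,0],[5,0,0,0,0],[5,0,0,0,0],[5,0,0,0,0],[5,0,0,0,0],[5,0,0,0,0]]], "force": 40}}

```text
clock: 4.8
tool_pos: [0.4152, -0.2124, 0.0657]
orientation: [[0.98, -0.002, -0.197], [0.197, -0.005, 0.98], [-0.003, -1.0, -0.005]]
ft_force: [-0.2, -0.5, -1.8]
gripper_width: 0.0092
```

Emit:
{"name": "play_rows", "arguments": {"series": [[[5,0,-5,0,0],[5,0,-8,0,0],[5,0,-8,0,0],[5,0,-10,0,0],[5,0,-10,0,0],[5,0,-10,0,0],[5,0,-5,0,0],[5,0,0,0,0]]]}}

```text
clock: 5.6
tool_pos: [0.4156, -0.2123, 0.1278]
orientation: [[0.981, -0.001, -0.196], [0.196, -0.006, 0.98], [-0.002, -1.0, -0.005]]
ft_force: [0.1, 0.1, -1.0]
gripper_width: 0.0095
```

```bash
python3 -c "
from plan import *
cur()
s=snap('scene','pics/s3.png');s=snap('top','pics/t3.png')
cv2.imwrite('pics/s3z.png',cv2.resize(cv2.imread('pics/s3.png')[90:210,150:290],None,fx=5,fy=5,interpolation=2))
plan([(.4146,-.2125,.19,.2,5),(.49,-.05,.19,.1,8),(.49,.12,.18,0,8),(.44,.2,.17,-.1,5)],5)"
```

```text
t 5.6 p [ 415.6 -212.3  127.8] ang 0.198 tilt [-0.002 -1.    -0.005] F [ 0.1  0.1 -1. ] M [ 0.03 -0.03 -0.02] w 9.5 q [-0.13  0.31  0.55  2.17 -0.23  0.72  0.77]
t 5.7 p [ 415.2 -212.2  127. ] ang 0.198 tilt [-0.003 -1.    -0.005] F [-0.  -0.3 -0.7] M [0.   0.02 0.01] w 9.2 q [-0.13  0.31  0.55  2.17 -0.23  0.72  0.77]
[[5, 0, -13, 0, -0.0], [5, 0, -13, 0, -0.0], [5, 0, -13, 0, -0.0], [5, 0, -13, 0, -0.0], [5, 0, -13, 0, -0.0], [5, 13, 0, 18, 0.013], [5, 13, 0, 18, 0.012], [5, 13, 0, 18, 0.012]]
[[5, 13, 0, 19, 0.012], [5, 12, 0, 19, 0.012], [5, 12, 0, 19, 0.013], [5, 12, 0, 19, 0.012], [5, 12, 0, 19, 0.012], [5, 2, 1, 21, 0.013], [5, 2, 1, 21, 0.013], [5, 2, 1, 21, 0.013]]
[[5, 1, 1, 21, 0.013], [5, 1, 1, 21, 0.013], [5, 1, 1, 21, 0.013], [5, 1, 1, 21, 0.013], [5, 0, 1, 21, 0.013], [5, -10, 2, 16, 0.02], [5, -10, 2, 16, 0.02], [5, -11, 2, 16, 0.02]]
[[5, -11, 2, 15, 0.02], [5, -11, 2, 15, 0.02]]
```

View pics/s3z.png

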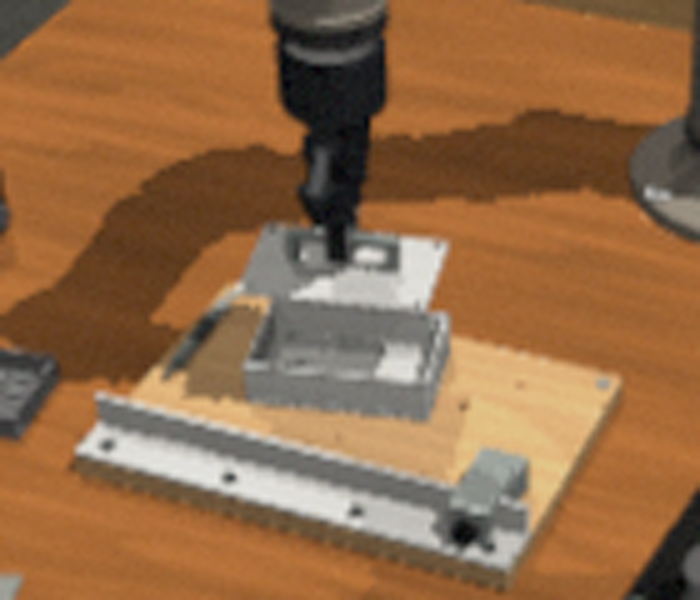

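The lid is lifted level (at (345,265) in the zoom) and the box stayed put, open. Next, the lid goes to the mat.

Emit:
{"name": "play_rows", "arguments": {"series": [[[5,0,-13,0,0],[5,0,-13,0,0],[5,5,-13,8,0],[5,10,-8,15,0.012],[5,13,0,18,0.013],[5,13,0,18,0.012],[5,13,0,18,0.012],[5,13,0,19,0.012]]], "force": 60}}

```text
clock: 6.5
tool_pos: [0.4635, -0.1066, 0.178]
orientation: [[0.992, -0.006, -0.124], [0.124, -0.006, 0.992], [-0.007, -1.0, -0.006]]
ft_force: [0.5, 0.0, -1.6]
gripper_width: 0.0083
```

Emit:
{"name": "play_rows", "arguments": {"series": [[[5,12,0,19,0.012],[5,12,0,19,0.012],[5,8,0,20,0.012],[5,2,0,21,0.012],[5,2,1,21,0.013],[5,2,1,21,0.013],[5,2,1,21,0.013],[5,1,1,21,0.013]]]}}

```text
clock: 7.3
tool_pos: [0.4931, 0.0657, 0.1763]
orientation: [[1.0, -0.006, -0.017], [0.017, -0.01, 1.0], [-0.007, -1.0, -0.009]]
ft_force: [-0.4, -0.4, -1.2]
gripper_width: 0.0086
```

```bash
python3 -c "
from plan import *
plan([(.424,.205,.14,-.1,8),(.424,.2115,.06,-.1,8)],5)"
```

```text
t 7.3 p [493.1  65.7 176.3] ang 0.017 tilt [-0.007 -1.    -0.009] F [-0.4 -0.4 -1.2] M [-0.03 -0.02 -0.06] w 8.6 q [-0.67  0.27  0.48  2.05 -0.15  0.86 -0.08]
[[5, -8, 5, 18, 0.015], [5, -9, 5, 17, 0.015], [5, -9, 5, 17, 0.015], [5, -9, 5, 17, 0.015], [5, -9, 5, 17, 0.015], [5, -10, 5, 17, 0.015], [5, -10, 5, 17, 0.015], [5, -10, 5, 17, 0.015]]
[[5, 0, 10, 1, -0.0], [5, 0, 10, 1, -0.0], [5, 0, 10, 1, -0.0], [5, 0, 10, 1, -0.0], [5, 0, 10, 1, -0.0], [5, 0, 10, 1, -0.0], [5, 0, 10, 1, -0.0], [5, 0, 10, 1, -0.0]]
```

Emit:
{"name": "play_rows", "arguments": {"series": [[[5,-8,5,18,0.015],[5,-9,5,17,0.015],[5,-9,5,17,0.015],[5,-9,5,17,0.015],[5,-9,5,17,0.015],[5,-10,5,15,0.015],[5,-7,5,10,0.01],[5,-3,3,5,0]]]}}

```text
clock: 8.1
tool_pos: [0.4303, 0.1896, 0.1397]
orientation: [[0.996, -0.006, 0.085], [-0.085, -0.012, 0.996], [-0.005, -1.0, -0.012]]
ft_force: [-0.0, -0.1, -1.8]
gripper_width: 0.0084
```

```bash
python3 -c "
from plan import *
plan([(.424,.2115,.06,-.1,8)],5)"
```

```text
t 8.1 p [430.3 189.6 139.7] ang -0.085 tilt [-0.005 -1.    -0.012] F [-0.  -0.1 -1.8] M [-0.03 -0.03  0.02] w 8.4 q [-0.92  0.28  0.43  2.14 -0.16  0.76 -0.47]
[[5, -1, 10, 3, 0.002], [5, -1, 10, 3, 0.002], [5, -1, 10, 3, 0.002], [5, -1, 10, 3, 0.002], [5, -1, 10, 3, 0.002], [5, -1, 10, 3, 0.002], [5, -1, 10, 3, 0.002], [5, -1, 10, 3, 0.002]]
```

Emit:
{"name": "play_rows", "arguments": {"series": [[[5,-1,10,3,0.002],[5,-1,12,3,0.002],[5,-1,12,3,0.002],[5,-1,12,3,0.002],[5,-1,12,3,0.002],[5,0,12,3,0.002],[5,0,10,2,0],[5,0,5,0,0]]]}}

```text
clock: 8.9
tool_pos: [0.4275, 0.2087, 0.0471]
orientation: [[0.995, -0.006, 0.099], [-0.099, -0.014, 0.995], [-0.004, -1.0, -0.014]]
ft_force: [-0.3, 0.0, -1.0]
gripper_width: 0.0084
```

```bash
python3 -c "
from plan import *
plan([(.424,.2115,.025,-.1,6)],5)
s=snap('scene','pics/s4.png')
cv2.imwrite('pics/s4z.png',cv2.resize(cv2.imread('pics/s4.png')[90:260,250:400],None,fx=3.5,fy=3.5,interpolation=2))"
```

```text
t 8.9 p [427.5 208.7  47.1] ang -0.1 tilt [-0.004 -1.    -0.014] F [-0.3  0.  -1. ] M [ 0.02 -0.01 -0.03] w 8.4 q [-0.87  0.46  0.35  2.18 -0.27  0.56 -0.43]
[[5, -1, 4, 0, 0.0], [5, -1, 4, 0, 0.0], [5, -1, 4, 0, 0.0], [5, -1, 4, 0, 0.0], [5, -1, 4, 0, 0.0], [5, -1, 4, 0, 0.0]]
```

View pics/s4z.png

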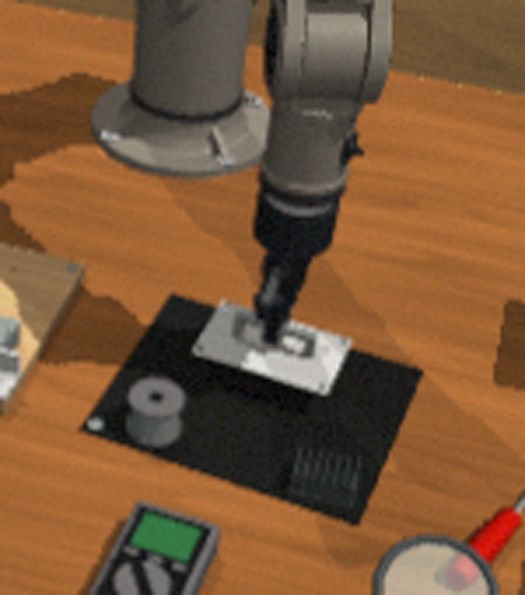

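The lid hovers level over the near part of the mat at (272,348) in the zoom, well clear of the spool and heatsink. I'll lower it slowly.

Emit:
{"name": "play_rows", "arguments": {"series": [[[5,-1,5,1,0],[5,-1,5,0,0],[5,-1,5,0,0],[5,0,4,0,0],[5,0,3,0,0],[5,0,2,0,0]]]}}

```text
clock: 9.55
tool_pos: [0.425, 0.2096, 0.0217]
orientation: [[0.995, -0.004, 0.1], [-0.1, -0.013, 0.995], [-0.003, -1.0, -0.013]]
ft_force: [0.6, 0.1, -1.1]
gripper_width: 0.0085
```

Emit:
{"name": "play_rows", "arguments": {"series": [[[5,0,2,0,0],[5,0,1,0,0]]]}}

```text
clock: 9.75
tool_pos: [0.425, 0.2094, 0.0186]
orientation: [[0.995, -0.004, 0.1], [-0.1, -0.013, 0.995], [-0.003, -1.0, -0.013]]
ft_force: [-2.0, -1.9, 14.5]
gripper_width: 0.0086
```

Emit:
{"name": "play_rows", "arguments": {"series": [[[5,0,0,0,0]]]}}

```text
clock: 9.85
tool_pos: [0.4251, 0.2094, 0.0187]
orientation: [[0.995, -0.004, 0.1], [-0.1, -0.013, 0.995], [-0.003, -1.0, -0.013]]
ft_force: [-0.6, -0.3, 0.6]
gripper_width: 0.0084
```

Emit:
{"name": "play_rows", "arguments": {"series": [[[14,0,0,0,0],[25,0,0,0,0],[35,0,0,0,0],[35,0,0,0,0]]]}}

```text
clock: 10.25
tool_pos: [0.4259, 0.2099, 0.0192]
orientation: [[0.995, -0.003, 0.1], [-0.1, -0.012, 0.995], [-0.001, -1.0, -0.012]]
ft_force: [-0.3, -0.2, -0.0]
gripper_width: 0.035
```

Emit:
{"name": "play_rows", "arguments": {"series": [[[35,0,-5,0,0],[35,0,-10,0,0],[35,0,-15,0,0],[35,0,-20,0,0],[35,0,-30,0,0],[35,0,-30,0,0],[35,0,-20,0,0],[35,0,-10,0,0]]]}}

```text
clock: 11.05
tool_pos: [0.4255, 0.2104, 0.1675]
orientation: [[0.995, -0.004, 0.102], [-0.102, -0.013, 0.995], [-0.003, -1.0, -0.013]]
ft_force: [1.2, -0.0, -0.5]
gripper_width: 0.0347
```

```bash
python3 -c "
from plan import *
cur()
import pickle
s=snap('scene','pics/s5.png');s=snap('top','pics/t5.png');pickle.dump(s,open('top5.pkl','wb'))
a=cv2.imread('pics/s5.png');b=cv2.imread('pics/t5.png')
cv2.imwrite('pics/z5.png',np.hstack([cv2.resize(a[120:260,150:380],(780,475)),])) 
cv2.imwrite('pics/tz5.png',cv2.resize(b[170:285,120:380],(780,345)))
plan([(.49,.0,.16,1.0,16)],30)"
```

```text
t 11.05 p [425.5 210.4 167.5] ang -0.102 tilt [-0.003 -1.    -0.013] F [ 1.2 -0.  -0.5] M [0.05 0.01 0.05] w 34.7 q [-0.98  0.24  0.45  2.1  -0.13  0.83 -0.56]
t 11.15 p [425.8 210.7 166.9] ang -0.102 tilt [-0.002 -1.    -0.012] F [-0.1  0.7 -0.4] M [ 0.02  0.02 -0.05] w 34.6 q [-0.98  0.25  0.45  2.1  -0.13  0.83 -0.56]
[[30, 5, 0, -13, -0.069], [30, 4, 0, -13, -0.069], [30, 4, 0, -13, -0.069], [30, 3, 0, -14, -0.069], [30, 2, 0, -14, -0.069], [30, 1, 0, -14, -0.069], [30, 0, 0, -14, -0.069], [30, -1, 0, -14, -0.069]]
[[30, -2, 0, -14, -0.069], [30, -3, 0, -13, -0.069], [30, -4, 0, -13, -0.069], [30, -5, 0, -13, -0.069], [30, -6, 0, -13, -0.069], [30, -7, 0, -12, -0.069], [30, -7, 0, -12, -0.069], [30, -8, 0, -11, -0.069]]
```

View pics/z5.png

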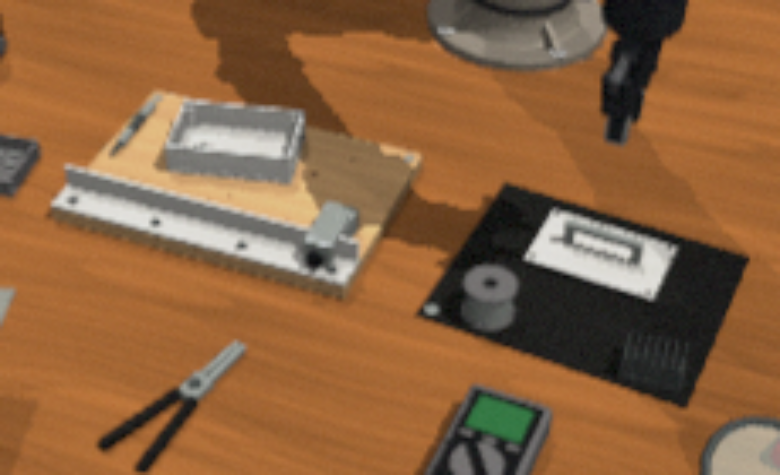

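View pics/tz5.png

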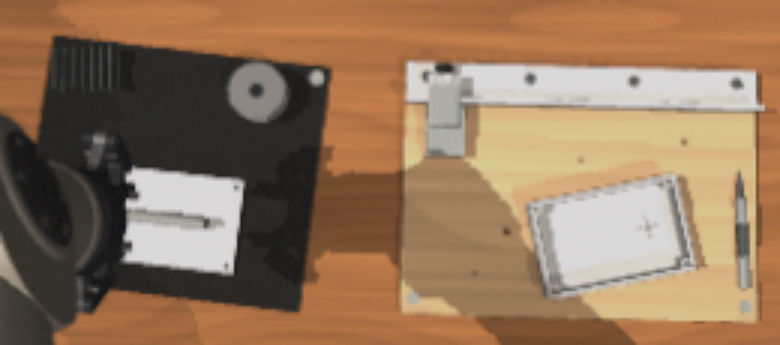

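The lid lies flat on the mat. In the top zoom it is at (185,220), and the open box is at (612,235). Next I'll grip the box's right-hand wall, with the tool x-axis at about -1.37 rad.

```bash
python3 -c "
from plan import *
plan([(.50,.0,.15,-.7,8),(.435,-.26,.13,-1.37,8)],34)
from h import *
import pickle
s=pickle.load(open('top5.pkl','rb'))
g=np.array([[528,205],[677,174],[704,266],[549,298]])/3.+[120,170]
b=onz(s,g,.054);print(b,b.mean(0),np.linalg.norm(np.roll(b,-1,0)-b,axis=1))
print(onz(s,np.array([[742,290],[739,172]])/3+[120,170],.03))
"
```

```text
t 11.15 p [425.8 210.7 166.9] ang -0.102 tilt [-0.002 -1.    -0.012] F [-0.1  0.7 -0.4] M [ 0.02  0.02 -0.05] w 34.6 q [-0.98  0.25  0.45  2.1  -0.13  0.83 -0.56]
[[34, 12, 2, -25, 0.075], [34, 14, 2, -24, 0.075], [34, 16, 2, -23, 0.075], [34, 17, 2, -22, 0.075], [34, 19, 2, -21, 0.075], [34, 20, 2, -19, 0.075], [34, 22, 2, -18, 0.075], [34, 23, 2, -16, 0.075]]
[[34, 15, 2, -30, 0.084], [34, 17, 2, -29, 0.084], [34, 20, 2, -27, 0.084], [34, 22, 2, -25, 0.084], [34, 24, 2, -24, 0.084], [34, 26, 2, -22, 0.084], [34, 27, 2, -19, 0.084], [34, 29, 3, -17, 0.084]]
[[ 0.4403664  -0.13602949  0.054     ]
 [ 0.47053773 -0.27468365  0.054     ]
 [ 0.38640216 -0.29834582  0.054     ]
 [ 0.35599702 -0.15530961  0.054     ]] [ 0.41332583 -0.21609214  0.054     ] [0.14189886 0.08739962 0.14623212 0.08654429]
[[ 0.36309116 -0.34052136  0.03      ]
 [ 0.4737545  -0.34011683  0.03      ]]
```

Emit:
{"name": "play_rows", "arguments": {"series": [[[34,12,2,-25,0.075],[34,14,2,-24,0.075],[34,16,2,-23,0.075],[34,17,2,-22,0.075],[34,19,2,-21,0.075],[34,20,2,-19,0.075],[34,22,2,-18,0.075],[34,23,2,-16,0.075]]]}}

```text
clock: 11.95
tool_pos: [0.4951, -0.0048, 0.1448]
orientation: [[0.756, -0.015, 0.655], [-0.655, -0.016, 0.756], [-0.001, -1.0, -0.022]]
ft_force: [0.6, 0.8, -1.4]
gripper_width: 0.0343
```

Emit:
{"name": "play_rows", "arguments": {"series": [[[34,15,2,-30,0.084],[34,17,2,-29,0.084],[34,20,2,-27,0.084],[34,22,2,-25,0.084],[34,22,2,-20,0.084],[34,18,2,-15,0.084],[34,10,2,-8,0.05],[34,0,0,0,0]]]}}

```text
clock: 12.75
tool_pos: [0.4351, -0.209, 0.1267]
orientation: [[0.269, -0.03, 0.963], [-0.963, -0.022, 0.269], [0.013, -0.999, -0.034]]
ft_force: [-0.4, 0.2, -0.0]
gripper_width: 0.0339
```

```bash
python3 -c "
from plan import *
plan([(.428,-.2795,.10,-1.37,5)],34)"
```

```text
t 12.75 p [ 435.1 -209.   126.7] ang -1.298 tilt [ 0.013 -0.999 -0.034] F [-0.4  0.2 -0. ] M [-0.01 -0.    0.02] w 33.9 q [-0.35  0.41  0.81  2.13 -0.38  0.78 -0.6 ]
[[34, 13, 5, -5, 0.014], [34, 13, 5, -5, 0.014], [34, 13, 5, -5, 0.014], [34, 13, 5, -5, 0.014], [34, 13, 5, -4, 0.014]]
```

Emit:
{"name": "play_rows", "arguments": {"series": [[[34,13,5,-5,0.014],[34,13,5,-5,0.014],[34,13,5,-5,0.014],[34,13,5,-4,0.014],[34,10,5,-3,0.014],[34,4,0,-1,0],[34,0,0,0,0]]]}}

```text
clock: 13.45
tool_pos: [0.4306, -0.272, 0.0987]
orientation: [[0.219, -0.035, 0.975], [-0.976, -0.016, 0.219], [0.008, -0.999, -0.038]]
ft_force: [0.3, -0.2, 0.5]
gripper_width: 0.0341
```

```bash
python3 -c "
from plan import *
plan([(.428,-.2795,.07,-1.37,5)],34)"
```

```text
t 13.45 p [ 430.6 -272.    98.7] ang -1.35 tilt [ 0.008 -0.999 -0.038] F [ 0.3 -0.2  0.5] M [ 0.01 -0.06  0.01] w 34.1 q [-0.17  0.5   0.76  2.08 -0.46  0.76 -0.47]
[[34, 1, 6, -1, 0.004], [34, 1, 6, -1, 0.004], [34, 1, 6, -1, 0.004], [34, 1, 6, -1, 0.004], [34, 1, 6, -1, 0.004]]
```

Emit:
{"name": "play_rows", "arguments": {"series": [[[34,2,6,-1,0.004],[34,2,6,-1,0.004],[34,2,6,-1,0.004],[34,1,6,-1,0.004],[34,1,6,0,0.004],[34,0,0,0,0]]]}}

```text
clock: 14.05
tool_pos: [0.4278, -0.2793, 0.066]
orientation: [[0.202, -0.035, 0.979], [-0.979, -0.015, 0.202], [0.007, -0.999, -0.037]]
ft_force: [0.4, 0.3, -0.8]
gripper_width: 0.0343
```

```bash
python3 -c "
from plan import *
plan([(.428,-.2795,.033,-1.37,5)],34)
s=snap('scene','pics/s6.png')
cv2.imwrite('pics/s6z.png',cv2.resize(cv2.imread('pics/s6.png')[90:220,150:290],None,fx=4.5,fy=4.5,interpolation=2))
s=snap('top','pics/t6.png')
cv2.imwrite('pics/t6z.png',cv2.resize(cv2.imread('pics/t6.png')[180:285,245:380],None,fx=5,fy=5,interpolation=2))"
```

```text
t 14.05 p [ 427.8 -279.3   66. ] ang -1.367 tilt [ 0.007 -0.999 -0.037] F [ 0.4  0.3 -0.8] M [ 0.01 -0.1  -0.02] w 34.3 q [-0.11  0.56  0.71  2.1  -0.52  0.7  -0.43]
[[34, 0, 7, 0, 0.001], [34, 0, 7, 0, 0.001], [34, 0, 7, 0, 0.001], [34, 0, 7, 0, 0.001], [34, 0, 7, 0, 0.001]]
```

View pics/s6z.png

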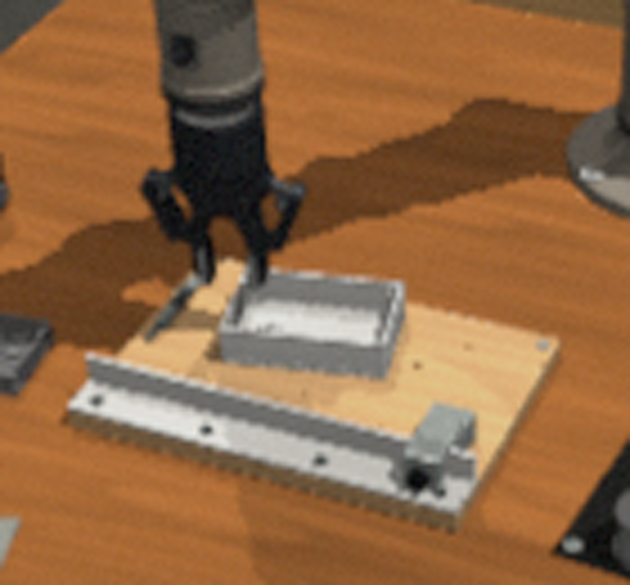

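View pics/t6z.png

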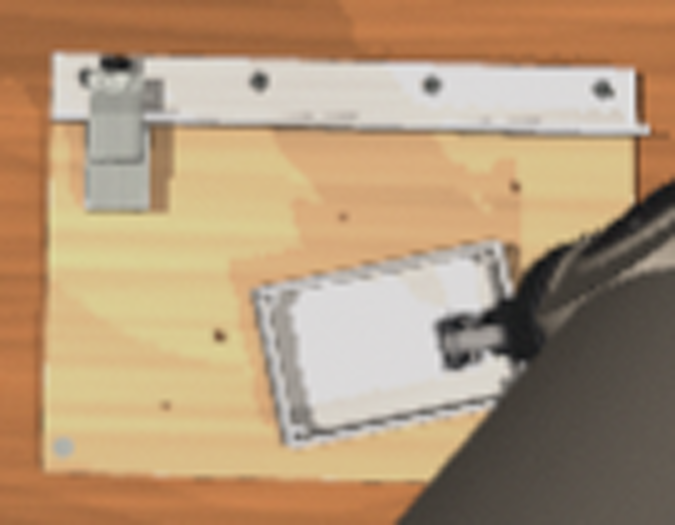

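One finger is inside the right wall (top zoom (460,340)) and the other is outside, clear of the punch. Descending.

Emit:
{"name": "play_rows", "arguments": {"series": [[[34,0,7,0,0],[34,0,7,0,0],[34,0,7,0,0],[34,0,7,0,0],[34,0,6,0,0],[34,0,0,0,0]]]}}

```text
clock: 14.75
tool_pos: [0.4273, -0.2799, 0.0299]
orientation: [[0.203, -0.034, 0.979], [-0.979, -0.015, 0.202], [0.008, -0.999, -0.036]]
ft_force: [0.1, -0.1, 0.6]
gripper_width: 0.0338
```

Emit:
{"name": "play_rows", "arguments": {"series": [[[2,0,0,0,0],[2,0,0,0,0],[2,0,0,0,0],[2,0,0,0,0],[2,0,0,0,0]]], "force": 40}}

```text
clock: 15.25
tool_pos: [0.427, -0.28, 0.0301]
orientation: [[0.203, -0.034, 0.979], [-0.979, -0.015, 0.202], [0.008, -0.999, -0.036]]
ft_force: [0.3, -0.5, -0.8]
gripper_width: 0.0033
```

```bash
python3 -c "
from plan import *
cur()"
```

```text
t 15.25 p [ 427.  -280.    30.1] ang -1.367 tilt [ 0.008 -0.999 -0.036] F [ 0.3 -0.5 -0.8] M [ 0.09  0.05 -0.01] w 3.3 q [-0.06  0.61  0.65  2.11 -0.57  0.63 -0.38]
```

```bash
python3 -c "
from plan import *
plan([(.481,-.222,.0303,-1.583,14)],2)"
```

```text
t 15.25 p [ 427.  -280.    30.1] ang -1.367 tilt [ 0.008 -0.999 -0.036] F [ 0.3 -0.5 -0.8] M [ 0.09  0.05 -0.01] w 3.3 q [-0.06  0.61  0.65  2.11 -0.57  0.63 -0.38]
[[2, -3, 0, 5, 0.015], [2, -3, 0, 5, 0.015], [2, -3, 0, 5, 0.015], [2, -3, 0, 4, 0.015], [2, -4, 0, 4, 0.015], [2, -4, 0, 4, 0.015], [2, -4, 0, 4, 0.015], [2, -4, 0, 4, 0.015]]
[[2, -4, 0, 4, 0.015], [2, -4, 0, 4, 0.015], [2, -4, 0, 4, 0.015], [2, -4, 0, 4, 0.015], [2, -4, 0, 4, 0.015], [2, -4, 0, 4, 0.015]]
```

Emit:
{"name": "play_rows", "arguments": {"series": [[[2,-3,-0.2,5,0.015],[2,-3,-0.2,5,0.015],[2,-3,-0.2,5,0.015],[2,-3,-0.2,4,0.015],[2,-4,-0.2,4,0.015],[2,-4,-0.2,4,0.015],[2,-4,-0.2,4,0.015],[2,-4,-0.2,4,0.015]]]}}

```text
clock: 16.05
tool_pos: [0.4597, -0.2446, 0.0304]
orientation: [[0.074, -0.034, 0.997], [-0.997, -0.015, 0.074], [0.013, -0.999, -0.036]]
ft_force: [-0.7, -1.4, 0.3]
gripper_width: 0.0034
```

```bash
python3 -c "
from plan import *
plan([(.481,-.222,.0303,-1.583,6)],2)"
```

```text
t 16.05 p [ 459.7 -244.6   30.4] ang -1.497 tilt [ 0.013 -0.999 -0.036] F [-0.7 -1.4  0.3] M [0.02 0.23 0.17] w 3.4 q [-0.17  0.64  0.69  2.09 -0.61  0.66 -0.57]
[[2, -3, 0, 4, 0.014], [2, -4, 0, 4, 0.014], [2, -4, 0, 4, 0.014], [2, -4, 0, 4, 0.014], [2, -4, 0, 4, 0.014], [2, -4, 0, 4, 0.014]]
```

Emit:
{"name": "play_rows", "arguments": {"series": [[[2,-3,-0.2,4,0.014],[2,-4,-0.2,4,0.014],[2,-4,-0.2,4,0.014],[2,-4,-0.2,4,0.014],[2,-4,-0.2,3,0.014],[2,-2,0,1,0.014],[2,0,0,0,0]]]}}

```text
clock: 16.75
tool_pos: [0.4812, -0.2198, 0.0304]
orientation: [[-0.017, -0.035, 0.999], [-1.0, -0.015, -0.017], [0.016, -0.999, -0.034]]
ft_force: [-1.7, -0.2, 1.5]
gripper_width: 0.0029
```

```bash
python3 -c "
from plan import *
plan([(.481,-.222,.0303,-1.583,6)],2)
s=snap('top','pics/t7.png')
cv2.imwrite('pics/t7z.png',cv2.resize(cv2.imread('pics/t7.png')[180:285,245:380],None,fx=5.5,fy=5.5,interpolation=2))"
```

```text
t 16.75 p [ 481.2 -219.8   30.4] ang -1.587 tilt [ 0.016 -0.999 -0.034] F [-1.7 -0.2  1.5] M [0.17 0.27 0.11] w 2.9 q [-0.24  0.66  0.71  2.07 -0.64  0.68 -0.69]
[[2, 0, 0, 0, -0.001], [2, 0, 0, 0, -0.001], [2, 0, 0, 0, -0.001], [2, 0, 0, 0, -0.001], [2, 0, 0, 0, -0.001], [2, 0, 0, 0, -0.001]]
```

View pics/t7z.png

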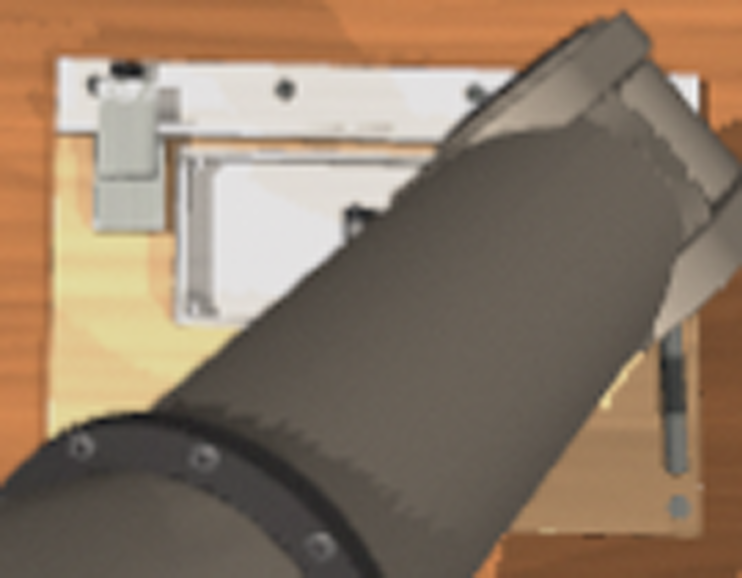

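The box is straight and a few mm short of home, with about 6 mm to the stop at (164–176, 200) and about 6 mm to the fence. I'll close in gently.

Emit:
{"name": "play_rows", "arguments": {"series": [[[2,-1.5,0,1,0],[2,-1.5,0,1,0],[2,-1.5,0,1,0],[2,-1,0,1,0]]]}}

```text
clock: 17.2
tool_pos: [0.485, -0.2153, 0.0305]
orientation: [[-0.018, -0.034, 0.999], [-1.0, -0.016, -0.019], [0.016, -0.999, -0.034]]
ft_force: [-0.2, -1.5, 1.4]
gripper_width: 0.0033
```

Emit:
{"name": "play_rows", "arguments": {"series": [[[2,-1,0,1,0],[2,-1,0,1,0]]]}}

```text
clock: 17.4
tool_pos: [0.4871, -0.2133, 0.0304]
orientation: [[-0.018, -0.034, 0.999], [-1.0, -0.016, -0.019], [0.016, -0.999, -0.034]]
ft_force: [-1.8, -2.7, 1.1]
gripper_width: 0.0029
```

Emit:
{"name": "play_rows", "arguments": {"series": [[[2,-1,0,1,0],[2,-1,0,1,0]]]}}

```text
clock: 17.6
tool_pos: [0.4883, -0.2127, 0.0303]
orientation: [[-0.019, -0.035, 0.999], [-1.0, -0.018, -0.019], [0.018, -0.999, -0.035]]
ft_force: [-5.1, -5.9, 1.4]
gripper_width: 0.0031
```

Emit:
{"name": "play_rows", "arguments": {"series": [[[2,-1.5,0,1.5,0]]]}}

```text
clock: 17.7
tool_pos: [0.4887, -0.2128, 0.0303]
orientation: [[-0.02, -0.036, 0.999], [-1.0, -0.02, -0.021], [0.021, -0.999, -0.036]]
ft_force: [-4.0, -6.9, 2.1]
gripper_width: 0.0034
```

Emit:
{"name": "play_rows", "arguments": {"series": [[[2,-1.5,0,1.5,0]]]}}

```text
clock: 17.8
tool_pos: [0.4889, -0.2129, 0.0303]
orientation: [[-0.021, -0.038, 0.999], [-1.0, -0.022, -0.022], [0.022, -0.999, -0.038]]
ft_force: [-4.7, -5.9, 3.3]
gripper_width: 0.0031
```

```bash
python3 -c "
from plan import *
cur()
s=snap('scene','pics/s8.png')
cv2.imwrite('pics/s8z.png',cv2.resize(cv2.imread('pics/s8.png')[130:210,150:280],None,fx=6,fy=6,interpolation=2))
s=snap('top','pics/t8.png')
cv2.imwrite('pics/t8z.png',cv2.resize(cv2.imread('pics/t8.png')[180:285,245:380],None,fx=5.5,fy=5.5,interpolation=2))"
```

```text
t 17.8 p [ 488.9 -212.9   30.3] ang -1.592 tilt [ 0.022 -0.999 -0.038] F [-4.7 -5.9  3.3] M [-0.52  1.06  0.33] w 3.1 q [-0.27  0.67  0.72  2.05 -0.64  0.69 -0.72]
```

View pics/s8z.png

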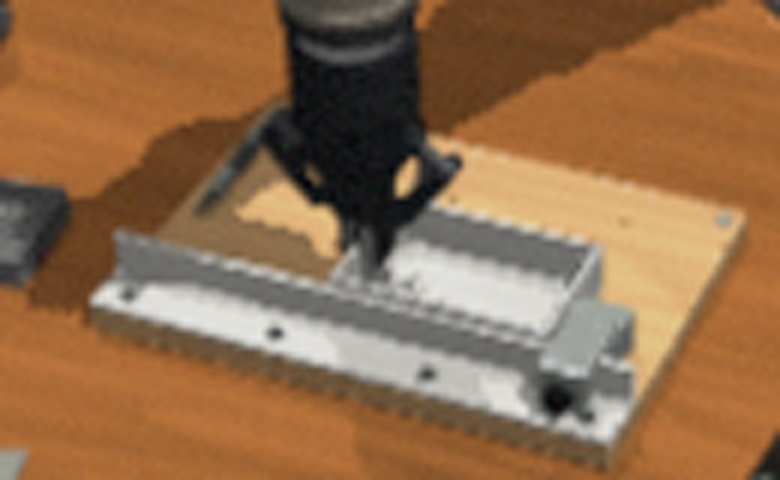

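View pics/t8z.png

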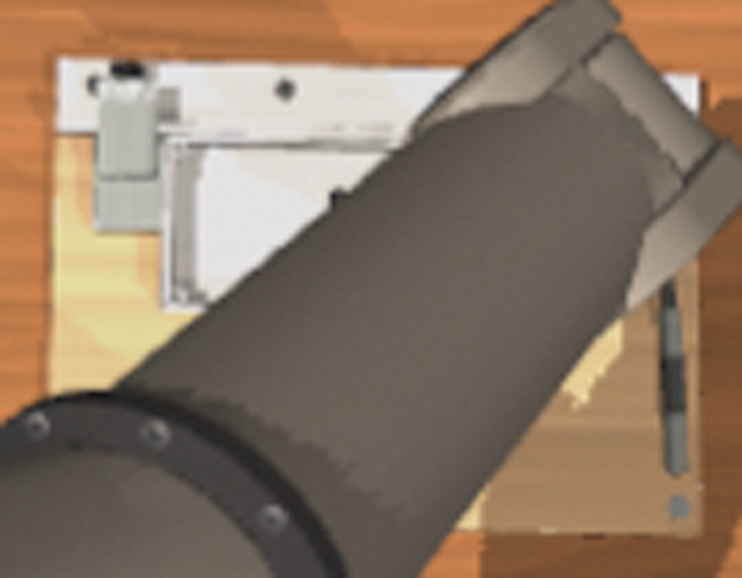

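The box is seated in the corner: its left end touches the stop at (160,220) in the top zoom and its long side lies along the fence at y≈135. I'll release the wall and reposition for the final push.

Emit:
{"name": "play_rows", "arguments": {"series": [[[2,0,0,0,0],[10,0,0,0,0],[22,0,0,0,0],[30,0,0,0,0],[30,0,0,0,0]]]}}

```text
clock: 18.4
tool_pos: [0.4904, -0.2113, 0.03]
orientation: [[-0.021, -0.036, 0.999], [-1.0, -0.021, -0.021], [0.021, -0.999, -0.036]]
ft_force: [-0.8, -0.3, -0.6]
gripper_width: 0.03
```

Emit:
{"name": "play_rows", "arguments": {"series": [[[30,0,-5,0,0],[30,0,-10,0,0],[30,0,-12,0,0],[30,0,-12,0,0],[30,0,-8,0,0],[30,0,-3,0,0]]]}}

```text
clock: 19.0
tool_pos: [0.4931, -0.2103, 0.085]
orientation: [[-0.021, -0.035, 0.999], [-1.0, -0.021, -0.022], [0.021, -0.999, -0.034]]
ft_force: [0.1, -0.2, -0.3]
gripper_width: 0.0301
```

```bash
python3 -c "
from plan import *
plan([(.502,-.146,.085,-1.583,10)],0)
s=snap('top','pics/t9.png')
cv2.imwrite('pics/t9z.png',cv2.resize(cv2.imread('pics/t9.png')[180:285,245:380],None,fx=5.5,fy=5.5,interpolation=2))"
```

```text
t 19.0 p [ 493.1 -210.3   85. ] ang -1.592 tilt [ 0.021 -0.999 -0.034] F [ 0.1 -0.2 -0.3] M [ 0.02 -0.01  0.01] w 30.1 q [-0.34  0.59  0.81  2.03 -0.56  0.78 -0.78]
[[0, -6, 0, 1, -0.001], [0, -6, 0, 1, -0.001], [0, -6, 0, 1, -0.001], [0, -6, 0, 1, -0.001], [0, -6, 0, 1, -0.001], [0, -6, 0, 1, -0.001], [0, -6, 0, 1, -0.001], [0, -6, 0, 1, -0.001]]
[[0, -6, 0, 1, -0.001], [0, -6, 0, 1, -0.001]]
```

View pics/t9z.png

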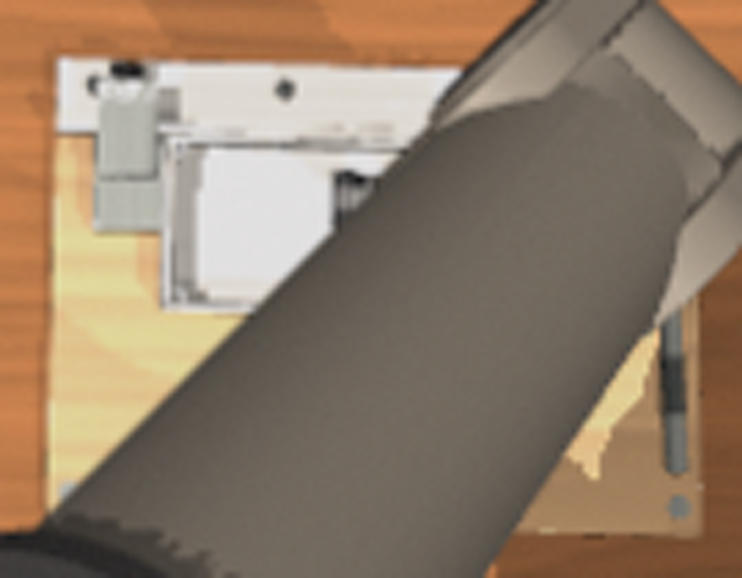

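The box stayed home. Moving over its middle with the fingers closed.

Emit:
{"name": "play_rows", "arguments": {"series": [[[0,-6,0,1,0],[0,-7,0,1,0],[0,-7,0,1,0],[0,-7,0,1,0],[0,-7,0,1,0],[0,-7,0,1,0],[0,-7,0,1,0],[0,-6,0,0,0]]], "force": 40}}

```text
clock: 19.85
tool_pos: [0.5013, -0.151, 0.0823]
orientation: [[-0.02, -0.037, 0.999], [-1.0, -0.02, -0.021], [0.021, -0.999, -0.036]]
ft_force: [0.5, -0.2, 0.4]
gripper_width: 0.0
```

Emit:
{"name": "play_rows", "arguments": {"series": [[[0,-5,0,0,0],[0,-3,0,0,0],[0,0,0,0,0]]]}}

```text
clock: 20.15
tool_pos: [0.5015, -0.1411, 0.082]
orientation: [[-0.019, -0.037, 0.999], [-1.0, -0.02, -0.019], [0.02, -0.999, -0.037]]
ft_force: [-0.3, -0.9, -1.2]
gripper_width: -0.0003
```

```bash
python3 -c "
from plan import *
import pickle
plan([(.503,-.146,.035,-1.583,8)],0)
s=snap('top','pics/t10.png');pickle.dump(s,open('top10.pkl','wb'))
cv2.imwrite('pics/t10z.png',cv2.resize(cv2.imread('pics/t10.png')[180:285,245:380],None,fx=5.5,fy=5.5,interpolation=2))
s=snap('scene','pics/s10.png')
cv2.imwrite('pics/s10z.png',cv2.resize(cv2.imread('pics/s10.png')[130:210,150:280],None,fx=6,fy=6,interpolation=2))"
```

```text
t 20.15 p [ 501.5 -141.1   82. ] ang -1.59 tilt [ 0.02  -0.999 -0.037] F [-0.3 -0.9 -1.2] M [ 0.02 -0.06 -0.02] w -0.3 q [-0.48  0.58  0.82  2.06 -0.57  0.77 -0.9 ]
[[0, 1, 6, 0, -0.001], [0, 1, 6, 0, -0.001], [0, 1, 6, 0, -0.001], [0, 1, 6, 0, -0.001], [0, 1, 6, 0, -0.001], [0, 1, 6, 0, -0.001], [0, 1, 6, 0, -0.001], [0, 1, 6, 0, -0.001]]
```

View pics/t10z.png

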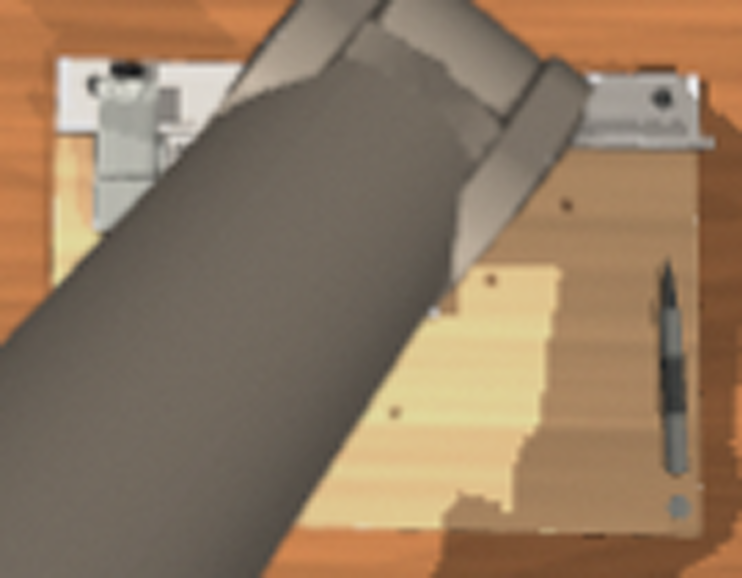

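View pics/s10z.png

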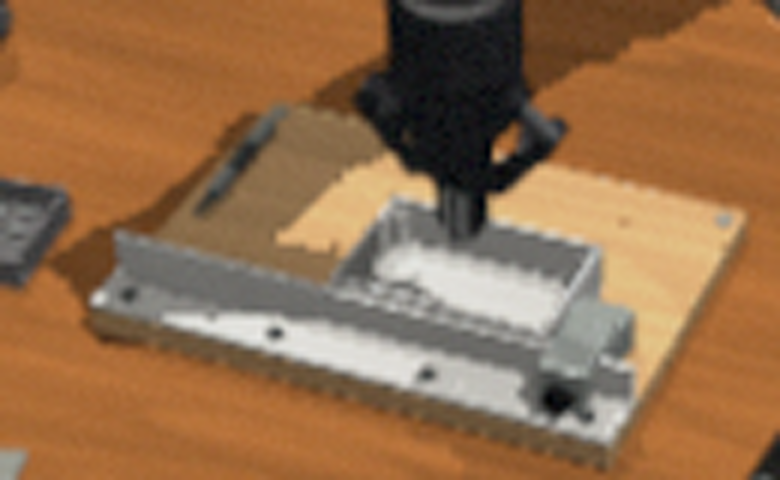

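The closed fingers hang over the box interior (scene zoom (460,215)), and the box lies against the stop and fence. Descending.

Emit:
{"name": "play_rows", "arguments": {"series": [[[0,1,7,0.3,0],[0,1,7,0.3,0],[0,1,7,0.3,0],[0,1,7,0.3,0],[0,0,7,0.3,0],[0,0,7,0.3,0],[0,0,4,0.3,0],[0,0,0,0,0]]]}}

```text
clock: 21.05
tool_pos: [0.5009, -0.1486, 0.0312]
orientation: [[-0.022, -0.038, 0.999], [-1.0, -0.02, -0.023], [0.021, -0.999, -0.038]]
ft_force: [1.0, 1.3, 0.1]
gripper_width: -0.0002
```

Emit:
{"name": "play_rows", "arguments": {"series": [[[0,0,3,1,0],[0,0,2,1,0],[0,0,1.5,1,0],[0,0,0,1,0]]]}}

```text
clock: 21.45
tool_pos: [0.5054, -0.1488, 0.0244]
orientation: [[-0.022, -0.037, 0.999], [-1.0, -0.02, -0.022], [0.021, -0.999, -0.037]]
ft_force: [-0.3, 0.8, 0.1]
gripper_width: 0.0003
```

Emit:
{"name": "play_rows", "arguments": {"series": [[[0,0,0,3,0],[0,0,0,3,0],[0,0,-0.2,3,0],[0,0,0,1.5,0],[0,0,0,1,0]]]}}

```text
clock: 21.95
tool_pos: [0.5186, -0.149, 0.0247]
orientation: [[-0.021, -0.036, 0.999], [-1.0, -0.021, -0.022], [0.021, -0.999, -0.036]]
ft_force: [-0.4, -0.3, -0.2]
gripper_width: 0.0006
```

Emit:
{"name": "play_rows", "arguments": {"series": [[[0,0,0,1,0],[0,0,0,1,0]]]}}

```text
clock: 22.15
tool_pos: [0.5208, -0.1491, 0.0246]
orientation: [[-0.021, -0.036, 0.999], [-1.0, -0.021, -0.022], [0.021, -0.999, -0.036]]
ft_force: [-0.1, 0.3, -0.1]
gripper_width: -0.0001
```

Emit:
{"name": "play_rows", "arguments": {"series": [[[0,0,0,1,0]]]}}

```text
clock: 22.25
tool_pos: [0.5215, -0.1491, 0.0245]
orientation: [[-0.021, -0.037, 0.999], [-1.0, -0.02, -0.022], [0.021, -0.999, -0.037]]
ft_force: [-1.1, 0.2, 1.6]
gripper_width: 0.0001
```

Emit:
{"name": "play_rows", "arguments": {"series": [[[0,0,0,1,0]]]}}

```text
clock: 22.35
tool_pos: [0.5217, -0.1491, 0.0244]
orientation: [[-0.022, -0.038, 0.999], [-1.0, -0.02, -0.022], [0.021, -0.999, -0.038]]
ft_force: [-3.0, 0.4, 3.6]
gripper_width: 0.0
```

Emit:
{"name": "play_rows", "arguments": {"series": [[[0,0,0,1,0]]]}}

```text
clock: 22.45
tool_pos: [0.5217, -0.1491, 0.0242]
orientation: [[-0.022, -0.04, 0.999], [-1.0, -0.019, -0.023], [0.02, -0.999, -0.04]]
ft_force: [-5.5, -0.0, 3.8]
gripper_width: 0.0002
```

Emit:
{"name": "play_rows", "arguments": {"series": [[[0,0,1.5,0.5,0]]]}}

```text
clock: 22.55
tool_pos: [0.5216, -0.1492, 0.0227]
orientation: [[-0.022, -0.041, 0.999], [-1.0, -0.019, -0.023], [0.02, -0.999, -0.041]]
ft_force: [-3.1, -0.9, 2.6]
gripper_width: 0.0002
```

Emit:
{"name": "play_rows", "arguments": {"series": [[[0,0,1.5,0.5,0]]]}}

```text
clock: 22.65
tool_pos: [0.5216, -0.1492, 0.0221]
orientation: [[-0.023, -0.042, 0.999], [-1.0, -0.018, -0.023], [0.018, -0.999, -0.041]]
ft_force: [-10.3, 4.8, 35.1]
gripper_width: -0.0002
```

Emit:
{"name": "play_rows", "arguments": {"series": [[[0,0,0,2,0]]]}}

```text
clock: 22.75
tool_pos: [0.5216, -0.1491, 0.0223]
orientation: [[-0.023, -0.045, 0.999], [-1.0, -0.016, -0.024], [0.017, -0.999, -0.045]]
ft_force: [-10.0, 0.4, 8.4]
gripper_width: -0.0002
```

Emit:
{"name": "play_rows", "arguments": {"series": [[[0,-0.3,0,3,0]]]}}

```text
clock: 22.85
tool_pos: [0.5215, -0.1491, 0.0223]
orientation: [[-0.025, -0.05, 0.998], [-1.0, -0.014, -0.025], [0.015, -0.999, -0.05]]
ft_force: [-12.9, 1.3, 14.8]
gripper_width: -0.0003
```

Emit:
{"name": "play_rows", "arguments": {"series": [[[0,-0.2,-0.1,3.5,0]]]}}

```text
clock: 22.95
tool_pos: [0.5214, -0.1491, 0.0223]
orientation: [[-0.026, -0.056, 0.998], [-1.0, -0.011, -0.027], [0.013, -0.998, -0.056]]
ft_force: [-15.4, 2.2, 17.4]
gripper_width: 0.0004
```

```bash
python3 -c "
from plan import *
cur()
s=snap('scene','pics/s11.png');cur()
cv2.imwrite('pics/s11z.png',cv2.resize(cv2.imread('pics/s11.png')[130:210,150:280],None,fx=6,fy=6,interpolation=2))
s=snap('top','pics/t11.png');cur()
cv2.imwrite('pics/t11z.png',cv2.resize(cv2.imread('pics/t11.png')[180:285,245:380],None,fx=5.5,fy=5.5,interpolation=2))"
```

```text
t 22.95 p [ 521.4 -149.1   22.3] ang -1.597 tilt [ 0.013 -0.998 -0.056] F [-15.4   2.2  17.4] M [ 0.45  2.67 -0.  ] w 0.4 q [-0.38  0.71  0.71  2.02 -0.66  0.72 -0.84]
t 23.0 p [ 521.4 -149.    22.3] ang -1.597 tilt [ 0.013 -0.998 -0.056] F [-13.4   3.   18.6] M [ 0.45  2.53 -0.01] w 0.1 q [-0.38  0.71  0.71  2.02 -0.66  0.72 -0.84]
t 23.05 p [ 521.4 -149.    22.3] ang -1.597 tilt [ 0.013 -0.998 -0.056] F [-13.8   2.6  16.9] M [ 0.37  2.55 -0.01] w -0.1 q [-0.38  0.71  0.71  2.02 -0.66  0.72 -0.84]
```

View pics/s11z.png

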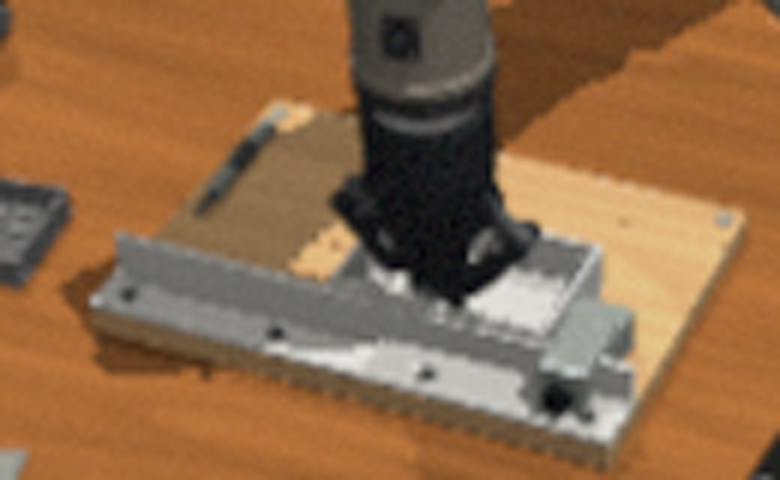

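View pics/t11z.png

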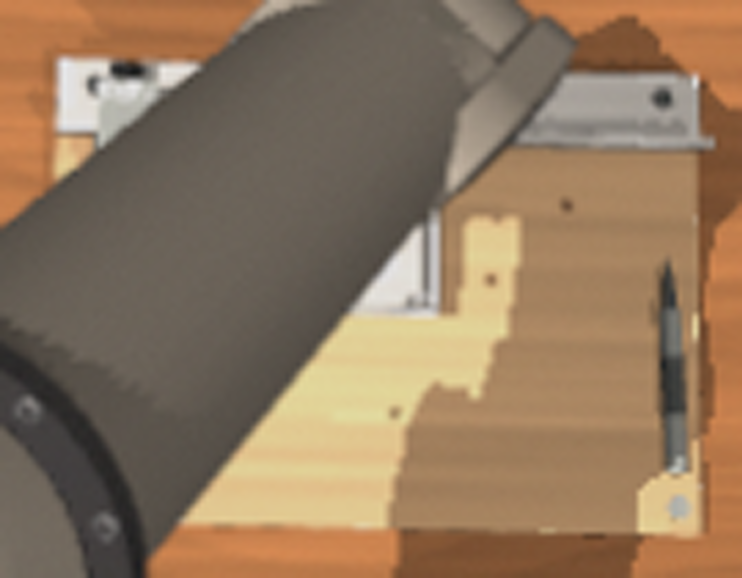

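```bash
python3 -c "
from h import *
a=cv2.imread('pics/s11.png')[168:192,195:255];b=cv2.imread('pics/s10.png')[168:192,195:255]
cv2.imwrite('pics/z11.png',np.vstack([cv2.resize(a,None,fx=12,fy=12,interpolation=2),cv2.resize(b,None,fx=12,fy=12,interpolation=2)]))"
```

```text
(no output)
```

View pics/z11.png

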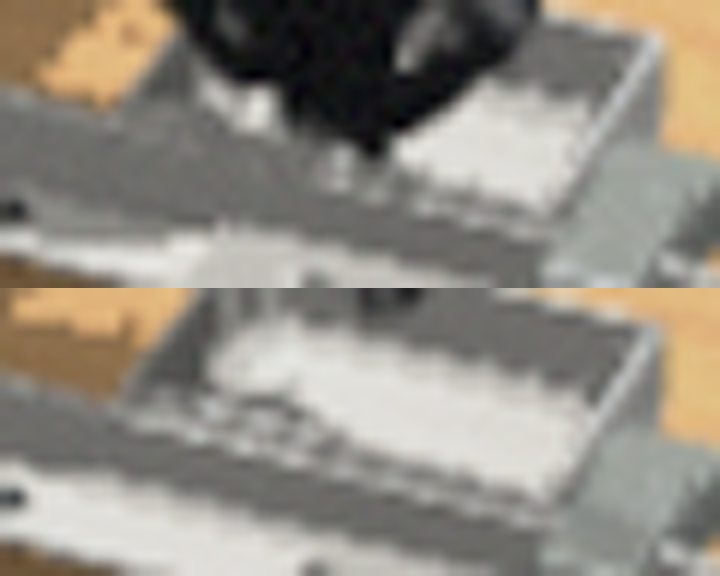

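```bash
python3 -c "
from h import *
import pickle
s=pickle.load(open('top10.pkl','rb'));z=pickle.load(open('scene0.pkl','rb'))
px=lambda a:(np.array(a,float)+.5)/5.5-.5+[245,180]
print('top near-right',onz(s,px([[440,313]]),.054),'near-left t9',onz(s,px([[162,308]]),.054),'far-left t9',onz(s,px([[162,137]]),.054))
q=lambda a:(np.array(a,float)+.5)/12-.5+[195,168]
print('scene near-left',onz(z,q([[664,38]]),.054))
# predicted home corners
fa=-.0125;x=np.array([np.cos(fa),np.sin(fa)]);y=np.array([-x[1],x[0]])
o=np.array([.5356,-.0764])
for n,dx,dy in(('NL',-90,0),('NR',-90,-140),('FL',0,0),('FR',0,-140)):
  w=np.r_[o+x*dx/1e3+y*dy/1e3,.054];print(n,w.round(4),'topcrop',(proj(s,w)-[244.5,179.5])*5.5-.5,'scene z11',(proj(z,w)-[194.5,167.5])*12-.5)
for n,im,S,r0,c0 in(('t9',s,5.5,180,245),):pass
for f in ('t9','t11','t0' ):
  pass
g=cv2.cvtColor(cv2.imread('pics/t11.png'),cv2.COLOR_BGR2GRAY).astype(int)
print(g[232:241,311:328])
g=cv2.cvtColor(cv2.imread('pics/t9.png'),cv2.COLOR_BGR2GRAY).astype(int)
print(g[231:240,272:292])
"
```

```text
top near-right [[ 0.44635878 -0.21551176  0.054     ]] near-left t9 [[ 0.44714309 -0.07509395  0.054     ]] far-left t9 [[ 0.53371645 -0.07451785  0.054     ]]
scene near-left [[ 0.45244516 -0.07437717  0.054     ]]
NL [ 0.4456 -0.0753  0.054 ] topcrop [[162.33788756 311.06926158]] scene z11 [[669.37775278  24.35772984]]
NR [ 0.4439 -0.2153  0.054 ] topcrop [[439.55725264 317.98370728]] scene z11 [[250.53012199 -79.25927768]]
FL [ 0.5356 -0.0764  0.054 ] topcrop [[165.71449521 133.36739834]] scene z11 [[553.92906436 201.49798743]]
FR [ 0.5339 -0.2164  0.054 ] topcrop [[439.94035692 140.31087355]] scene z11 [[119.4458162   88.75829494]]
[[131 200 222 222 222 221 221 222 221 221 191 128 185 186 123 138 139]
 [185 223 223 222 223 223 222 217 201 200 195 156 196 186 123 140 139]
 [215 223 222 222 223 223 222 205 154 175 185 155 204 186 124 139 137]
 [213 212 214 212 209 207 203 181 142 162 161 139 178 167 129 136 136]
 [206 204 203 201 195 190 188 182 180 186 194 197 193 170 136 136 136]
 [211 210 207 208 205 203 206 205 211 217 217 218 217 200 177 178 180]
 [207 207 206 207 207 207 206 
[... 249 characters left out ...]
 218 218
  218 218]
 [196 184 172 209 152 167 152 138 159 195 204 220 220 220 220 219 220 219
  220 220]
 [197 180 172 210 145 169 179 136 136 137 171 220 220 220 221 220 220 220
  220 220]
 [200 181 162 192 136 152 179 136 130 129 150 187 188 191 192 191 194 202
  203 201]
 [202 187 158 188 185 187 194 183 178 176 175 175 176 181 181 182 186 198
  187 150]
 [203 197 192 209 204 209 219 218 218 218 218 215 210 210 208 205 205 200
  172 112]
 [205 205 205 205 204 203 205 204 204 205 205 200 188 189 186 179 171 132
   79  73]
 [207 207 206 207 206 207 207 206 206 207 207 206 207 207 208 200 165 105
   74  76]
 [208 209 207 209 208 208 208 208 208 208 208 207 209 209 201 168 106  73
   77  77]]
```

The box edges are parallel to the fence within the picture's resolution (the near edge drops about 1 px over 42 px, like the fence), and its left end is at the stop. The down force is a bit high, so I'll trim it.

Emit:
{"name": "play_rows", "arguments": {"series": [[[0,-0.3,-0.3,3.5,0]]]}}

```text
clock: 23.15
tool_pos: [0.5212, -0.1489, 0.0224]
orientation: [[-0.027, -0.062, 0.998], [-1.0, -0.009, -0.028], [0.011, -0.998, -0.062]]
ft_force: [-12.2, 1.8, 11.7]
gripper_width: -0.0
```

```bash
python3 -c "
from plan import *
cur()
for i in range(8): vision.snapshot('top');s=arm.get_state();print(np.round(s['ft_force'],1),np.round(s['tool_pos'],4))"
```

```text
t 23.15 p [ 521.2 -148.9   22.4] ang -1.598 tilt [ 0.011 -0.998 -0.062] F [-12.2   1.8  11.7] M [0.2  2.23 0.02] w -0.0 q [-0.38  0.71  0.72  2.01 -0.65  0.73 -0.85]
[-13.4   2.   15. ] [ 0.5211 -0.149   0.0224]
[-13.5   1.3  14.6] [ 0.5212 -0.1489  0.0224]
[-12.6   2.3  14.4] [ 0.5212 -0.1489  0.0224]
[-12.2   2.2  13.7] [ 0.5212 -0.1489  0.0224]
[-12.6   1.7  14.3] [ 0.5212 -0.149   0.0224]
[-12.3   2.5  14.5] [ 0.5212 -0.1489  0.0224]
[-13.    1.8  14.4] [ 0.5212 -0.149   0.0224]
[-12.8   1.2  14.2] [ 0.5212 -0.1489  0.0224]
```

Emit:
{"name": "play_rows", "arguments": {"series": [[[0,-1,-0.55,4.5,0]]]}}

```text
clock: 23.65
tool_pos: [0.521, -0.1488, 0.0225]
orientation: [[-0.03, -0.069, 0.997], [-1.0, -0.008, -0.03], [0.01, -0.998, -0.069]]
ft_force: [-16.6, -1.7, 12.0]
gripper_width: -0.0001
```

```bash
python3 -c "
from plan import *
cur()
for i in range(5): vision.snapshot('top');s=arm.get_state();print(np.round(s['ft_force'],1),np.round(s['tool_pos'],4))"
```

```text
t 23.65 p [ 521.  -148.8   22.5] ang -1.6 tilt [ 0.01  -0.998 -0.069] F [-16.6  -1.7  12. ] M [-0.41  3.   -0.02] w -0.1 q [-0.38  0.71  0.72  2.01 -0.65  0.74 -0.85]
[-15.2  -0.   15.3] [ 0.5209 -0.1488  0.0224]
[-15.5   0.4  14.8] [ 0.521  -0.1488  0.0225]
[-14.2  -0.4  14.3] [ 0.521  -0.1488  0.0225]
[-15.6   0.2  14.6] [ 0.521  -0.1488  0.0225]
[-14.   -0.5  14.3] [ 0.521  -0.1488  0.0225]
```

Emit:
{"name": "play_rows", "arguments": {"series": [[[0,-1,-0.8,4.7,0]]]}}

```text
clock: 24.0
tool_pos: [0.5207, -0.1487, 0.0226]
orientation: [[-0.032, -0.077, 0.996], [-0.999, -0.006, -0.033], [0.008, -0.997, -0.077]]
ft_force: [-15.0, -0.1, 10.0]
gripper_width: -0.0001
```

```bash
python3 -c "
from plan import *
cur()
for i in range(5): vision.snapshot('top');s=arm.get_state();print(np.round(s['ft_force'],1),np.round(s['tool_pos'],4))"
```

```text
t 24.0 p [ 520.7 -148.7   22.6] ang -1.603 tilt [ 0.008 -0.997 -0.077] F [-15.   -0.1  10. ] M [-0.19  2.66 -0.  ] w -0.1 q [-0.38  0.72  0.72  2.   -0.65  0.75 -0.86]
[-14.9  -0.7  13.9] [ 0.5207 -0.1487  0.0226]
[-15.7  -0.5  13.3] [ 0.5207 -0.1487  0.0225]
[-15.   -0.8  12.5] [ 0.5208 -0.1487  0.0226]
[-14.   -0.   11.6] [ 0.5207 -0.1487  0.0225]
[-14.4  -0.6  11.8] [ 0.5208 -0.1487  0.0226]
```

```bash
python3 -c "
from plan import *
F=[]
for i in range(10): s=snap('scene' if i%2 else 'top','pics/%s12.png'%('s' if i%2 else 't'));F.append(arm.get_state()['ft_force'])
print(np.mean(F,0),np.std(F,0));cur()
a=cv2.imread('pics/s12.png');b=cv2.imread('pics/t12.png')
cv2.imwrite('pics/s12z.png',cv2.resize(a[125:265,150:380],(780,475),interpolation=2))
g=cv2.cvtColor(b,cv2.COLOR_BGR2GRAY);print(g[233:240,311:328])"
```

```text
[-14.91815527  -0.22343934  12.42553006] [0.53823504 0.62899014 0.30032066]
t 24.75 p [ 520.7 -148.7   22.6] ang -1.603 tilt [ 0.008 -0.997 -0.077] F [-16.1  -0.9  12.2] M [-0.09  2.77  0.01] w 0.0 q [-0.38  0.72  0.72  2.   -0.65  0.75 -0.86]
[[223 223 223 223 222 223 222 218 200 201 194 156 194 186 123 140 138]
 [222 222 223 223 222 222 222 205 156 175 184 155 204 185 124 137 137]
 [212 213 214 212 210 207 204 180 142 162 162 138 177 167 128 136 135]
 [206 204 202 199 195 190 190 181 179 185 194 195 192 170 136 136 136]
 [211 210 207 207 205 204 206 205 211 217 217 217 217 200 177 178 179]
 [206 207 206 207 206 207 206 206 206 206 206 205 206 206 206 206 207]
 [208 208 209 210 208 208 209 208 208 208 208 208 208 208 208 208 208]]
```

View pics/s12z.png

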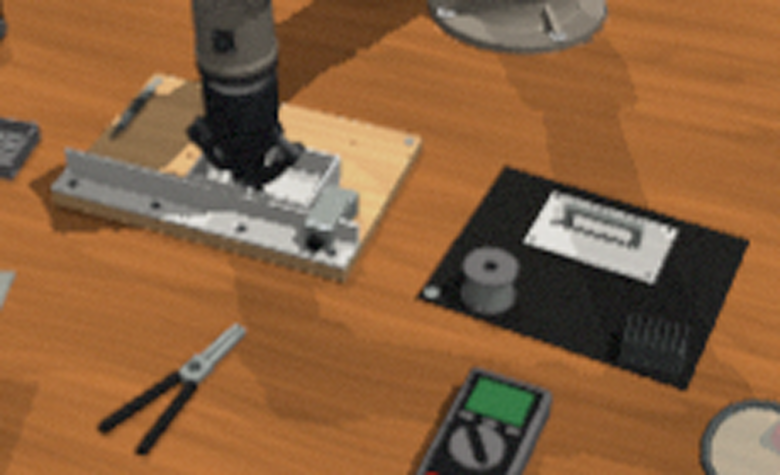

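View pics/t12.png

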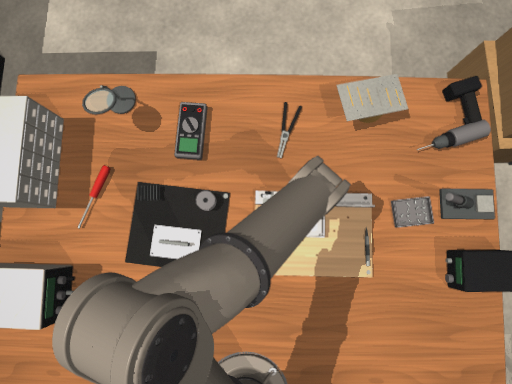

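```bash
python3 -c "
from plan import *
cur();print(arm.hand_in())"
```

```text
t 24.75 p [ 520.7 -148.7   22.6] ang -1.603 tilt [ 0.008 -0.997 -0.077] F [-16.1  -0.9  12.2] M [-0.09  2.77  0.01] w 0.0 q [-0.38  0.72  0.72  2.   -0.65  0.75 -0.86]
the job is handed in; nothing more can be done
None
```

The lid is off and lying flat on the mat, and the open box is home in the corner with the fingers still pressing it there. I handed the job in at 24.75 s.

- **Lid:** I lifted it by the handle and lowered it onto the free near part of the mat. It touched down at about 14 N and I released it only after contact, so it was not dropped. It is clear of the spool and heat sink.
- **Box:** I slid it home by gripping its right-hand wall. The last pictures show its near edge parallel to the fence and its end at the stop. The picture resolution is only about 1–2 mm, so I can't rule out a sub-millimetre gap at either face.
- **Final push:** The closed fingers press the inner far wall and the floor. Averaged over the last half second, the push was about 14.9 N against the fence, 12.4 N down and about 0 N sideways, with no drift.
- **Checks that were off:** The down force is about 2 N above the 10 N you asked for. It also briefly spiked to 35 N when the fingers first touched the floor. The tool ended tilted about 4°, so the wall push probably acts near the rim.
- **Other things on the bench:** They looked undisturbed in the last pictures.

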